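Load the ratchet-lid fittings case and shut it

ROBOT

A 7-joint arm with a two-finger parallel gripper is mounted at the origin on the work surface. World frame = base frame: x ahead of the robot, y to its left, z up, the work surface at z = 0. Lengths are in m, angles in rad, forces in N, time in s.
With the tool pointing down it reaches from about 0.4 to 0.85 m from the base axis. Payload 4.5 kg.
Tool frame: the origin (TCP) lies midway between the tips of the shut fingers; the grasp point (between the pads) lies 19 mm behind it (robot.grip_depth is the distance from the TCP to the grasp point, in m); z points along the fingers, y is the direction in which the jaws open and shut (so a half turn about z gives the same grasp; the last joint's range is limited). The gripper opens to 85 mm and grips with 20 to 120 N. Pads are 22 mm wide; open, the fingers measure 114 mm over their backs; the gripper's body (76 mm by 85 mm) begins 54 mm behind the grasp point. The pads swing forward as they close: fully open they stand 13 mm farther back than shut.
Start: joints at [-1.127, 0.689, -0.195, 1.565, 0.157, 0.902, -0.215], TCP at [0.249, 0.573, 0.231] pointing down, gripper open.
Joint ranges: [-3.01, 3.01], [-0.46, 2.08], [-1.47, 1.51], [0.13, 2.56], [-1, 4.14], [0.04, 2.09], [-2.66, 2.66]. Speed limits (rad/s): [2.57, 2.57, 3.14, 3.14, 3.14, 3.14, 3.14].

INTERFACE

Orientations are given as a rotation vector (axis times angle).
In Python, from bench import robot gives the robot as it stands.
- The arm moves only by the tool send_rows, never from a script. Its argument "deltas" is a list of rows, each an object with "rotation": the turn, a rotation vector about the tool's x, y, z in rad, a list of three; "offset": the shift along the tool's x, y, z in cm, a list of three; "grip": the finger opening in cm, from 0 to 8.54. A call has 1 to 20 rows; each row is the pose to reach, as a shift and turn from the pose commanded when the call began, along the tool's axes at that moment; what a row does not reach only later rows make up. A row lasts 1/8 s, in which the tool goes at most 62.5 mm and 10.7 degrees, less where a joint would pass 70% of its speed; a pose out of reach is approached as far as the arm can. A call with a gripper value outside its range is refused whole. The fingers move at their own pace and stop on an object; "newtons" is the grip in N (left out, the last holds). Time passes only in rows, so rows that repeat a pose let the fingers close. It gives the time, the measured TCP pose, the force and the opening at its end, in the units of the state.
- robot.read_state(): the state, without advancing time (a new reading comes with each control period).
- robot.snapshot(name): name is "scene" or "side" or "wrist"; returns the picture (400x640x3 uint8, red, green, blue); there is no depth.
- robot.get_calibration(name): a dict with "vertical_fov" (degrees; the focal length in pixels is half the picture's height over the tangent of half this angle, whatever the lens; pixels are square), "cx", "cy" (the principal point, pixels), "origin" and "rotation" of the camera in the world. Camera axes: x right, y up, looking along -z (the intrinsics and any distortion apply to the point x, -y, -z); pixel columns grow to the right and rows downward; lengths in m; the calibration is good to about 2 mm. A picture is of the moment at which its call begins: read the wrist's pose just before it. get_calibration takes no time and is no camera call; for the wrist camera it gives the pose at the moment of the call.
- robot.sign_off(): hands the job in, once; it reports no verdict.
The state is a dict: "t": time; "q": joint angles; "dq": joint speeds; "tau": joint torques, N m; "ee_pos": TCP position; "orientation": TCP orientation; "ft_force": force on the tool from outside, world axes, zero at the start; "wrist_torque": the same for the moment, N m; "grip_width": finger opening in m.
Only numpy, scipy, OpenCV 4.12 (cv2) and the standard library are available. Lean on these libraries where they do the work, as an engineer would, in place of code of your own. Each camera call takes 0.05 s, during which the arm holds its last target. There are 200 camera calls.

TASK

Put the loose grey pipe sleeves away in the fittings case: raise its ratchet lid all the way up, then stand every sleeve upright in a pocket of its own, resting on the case floor. Then flip the pawl on the case's side out towards you so that it lets the lid go, and lower the lid gently until it is fully closed; only once it is closed, flip the pawl back in towards the hinge so that it will catch again. Leave everything else on the bench where it is.

Things in the scene. Friction and masses are not known exactly. Their poses are not given: they have to be found in the camera images.
- case: Black open-topped fittings case fixed to the bench, 170 (x) by 276 (y) by 105 mm high, walls 6 mm, its inner floor 33 mm above the bench. Origin: centre of its underside; +z up, +x towards the lid's hinge (away from the robot); the ratchet is outside its -y wall (the robot's right).
- lid (a joint): Angle of the grey lid (0.5 kg): 0 = closed, flat on the rim; grows as its front edge rises; 1.62 = fully open at its stop, just past upright. The stiff hinge holds it where it is left; 6 N at its bar raises it, 4 N lowers it if the ratchet is free. With the pawl in, the lid clicks freely upward but can be lowered only to the next tooth (every 0.19 rad, 0.14 to 1.47), where it stops dead.
- lid_hinge (a point): Point on the lid's hinge axis, half-way along it, on the case's far rim 105 mm above the bench; the axis runs along the case's y. A toothed steel quadrant of 84 mm radius about this axis is fixed to the lid's -y edge, outside the case; it swings up with the lid.
- lid_bar (a point): Centre of the lid's handle: a round steel bar 12 mm thick, 110 mm long, parallel to the hinge, on two arms (90 mm apart, 8 mm wide) 55 mm beyond the lid's front edge; 225 mm from the hinge axis. Shut, it is 110 mm above the bench in front of the case. It can be pinched from above, fingers before and behind it, at any lid angle, and turns between the pads.
- pawl (a joint): Angle of the ratchet pawl, a steel arm outside the case's -y wall turning about an axis along the case's y: 0 = in, leaning 0.6 rad towards the hinge, tip among the teeth (up to 0.2 as it rides over a tooth); 0.6 = upright; 1.3 = flipped out, leaning 0.7 rad towards the robot, at a stop. It falls by its weight to the side it leans to. Flipping it out may take 8 N at its pin.
- pawl_pin (a point): Centre of the free part of the pawl's pin: a round steel pin 11 mm thick sticking out about 50 mm sideways (-y of the case) from the pawl's arm, parallel to the hinge, 75 mm from the pivot axis. It can be pinched from above or pushed; 126 mm above the bench with the pawl in, 121 mm when flipped out.
- pawl_pivot (a point): Point on the pawl's pivot axis, 64 mm above the bench, 107 mm from the hinge axis horizontally on the robot's side.
- pocket0 (a point): Pocket 0 of 4 in a row along the case's y, 63 mm apart: a square opening 55 by 55 mm between bars 8 mm wide and 24 mm high on the case floor. The point is where the centre of a standing sleeve comes when seated: 29 mm above the case floor, 62 mm above the bench. Axes as the case's. Front and back walls are 79 mm away along x, their rims 43 mm above this point.
- pocket1 (a point): Pocket 1 of 4 in a row along the case's y, 63 mm apart: a square opening 55 by 55 mm between bars 8 mm wide and 24 mm high on the case floor. The point is where the centre of a standing sleeve comes when seated: 29 mm above the case floor, 62 mm above the bench. Axes as the case's. Front and back walls are 79 mm away along x, their rims 43 mm above this point.
- pocket2 (a point): Pocket 2 of 4 in a row along the case's y, 63 mm apart: a square opening 55 by 55 mm between bars 8 mm wide and 24 mm high on the case floor. The point is where the centre of a standing sleeve comes when seated: 29 mm above the case floor, 62 mm above the bench. Axes as the case's. Front and back walls are 79 mm away along x, their rims 43 mm above this point.
- pocket3 (a point): Pocket 3 of 4 in a row along the case's y, 63 mm apart: a square opening 55 by 55 mm between bars 8 mm wide and 24 mm high on the case floor. The point is where the centre of a standing sleeve comes when seated: 29 mm above the case floor, 62 mm above the bench. Axes as the case's. Front and back walls are 79 mm away along x, their rims 43 mm above this point.
- sleeve0_mid (a point): Grey plastic pipe sleeve, outer diameter 48 mm, 58 mm long (about 90 g; its bore is closed to fingers, so grip it outside), standing on end on the bench; the point is its centre, half-way up; z along its axis. Any sleeve goes in any pocket. Two to four sleeves are present; absent ones read None.
- sleeve1_mid (a point): Grey plastic pipe sleeve, outer diameter 48 mm, 58 mm long (about 90 g; its bore is closed to fingers, so grip it outside), standing on end on the bench; the point is its centre, half-way up; z along its axis. Any sleeve goes in any pocket. Two to four sleeves are present; absent ones read None.
- sleeve2_mid (a point): Grey plastic pipe sleeve, outer diameter 48 mm, 58 mm long (about 90 g; its bore is closed to fingers, so grip it outside), standing on end on the bench; the point is its centre, half-way up; z along its axis. Any sleeve goes in any pocket. Two to four sleeves are present; absent ones read None.
- sleeve3_mid (a point): Grey plastic pipe sleeve, outer diameter 48 mm, 58 mm long (about 90 g; its bore is closed to fingers, so grip it outside), standing on end on the bench; the point is its centre, half-way up; z along its axis. Any sleeve goes in any pocket. Two to four sleeves are present; absent ones read None.
- coupling: White pipe coupling, 68 mm diameter, 50 mm high, not part of the job; origin at the underside.
- endcap: White end cap, 54 mm diameter, 26 mm high, not part of the job; origin at the underside.
- solvent_can: Metal can, 66 mm diameter, 100 mm high, not part of the job; origin at the underside.
- tape_measure: Tape measure, 60 by 30 by 58 mm high, not part of the job; origin at the underside.
- elbow: Grey pipe elbow lying flat, about 75 mm across, 42 mm high, not part of the job; origin at the underside.
- carton: Small cardboard carton, 90 by 90 by 70 mm high, not part of the job; origin at the underside.
- marker: White marker pen lying flat, 130 by 14 mm, not part of the job; origin at the underside.
Mind the look-alikes: they are no part of the job. What is shaped like the part that bears sleeve1_mid but green is not meant.

How it is judged:
On the way, in this order (a step that is already met when the one before it is completed fails the run):
1. the lid is raised all the way up (beyond 1.4 rad) (value of joint lid above 1.4 rad), for 0.2 s.
2. every sleeve present stands upright in a pocket, the lid still up ((distance between sleeve0_mid and pocket0 below 0.009 m or distance between sleeve0_mid and pocket1 below 0.009 m or distance between sleeve0_mid and pocket2 below 0.009 m or distance between sleeve0_mid and pocket3 below 0.009 m) and (distance between sleeve1_mid and pocket0 below 0.009 m or distance between sleeve1_mid and pocket1 below 0.009 m or distance between sleeve1_mid and pocket2 below 0.009 m or distance between sleeve1_mid and pocket3 below 0.009 m) and (distance between sleeve2_mid and pocket0 below 0.009 m or distance between sleeve2_mid and pocket1 below 0.009 m or distance between sleeve2_mid and pocket2 below 0.009 m or distance between sleeve2_mid and pocket3 below 0.009 m) and (distance between sleeve3_mid and pocket0 below 0.009 m or distance between sleeve3_mid and pocket1 below 0.009 m or distance between sleeve3_mid and pocket2 below 0.009 m or distance between sleeve3_mid and pocket3 below 0.009 m) and angle between each of sleeve0_mid, sleeve1_mid, sleeve2_mid, sleeve3_mid's own z axis and vertical below 0.12 rad and value of joint lid above 1.2 rad), for 0.3 s.
3. the pawl is flipped out with the lid still up (value of joint pawl above 0.9 rad and value of joint lid above 1 rad), for 0.2 s.
4. the lid is closed with the pawl still flipped out (value of joint lid below 0.05 rad and value of joint pawl above 0.7 rad), for 0.2 s.
5. the pawl is flipped back in, the lid closed (value of joint pawl below 0.25 rad and value of joint lid below 0.05 rad), for 0.2 s.
At the end, for the whole second after the job is handed in: Every sleeve present stands upright (within 0.12 rad) in a pocket (centre within 9 mm of the pocket's point), the lid is closed (below 0.05 rad) and the pawl is in (below 0.25 rad) (all of step 5 and (distance between sleeve0_mid and pocket0 below 0.009 m or distance between sleeve0_mid and pocket1 below 0.009 m or distance between sleeve0_mid and pocket2 below 0.009 m or distance between sleeve0_mid and pocket3 below 0.009 m) and (distance between sleeve1_mid and pocket0 below 0.009 m or distance between sleeve1_mid and pocket1 below 0.009 m or distance between sleeve1_mid and pocket2 below 0.009 m or distance between sleeve1_mid and pocket3 below 0.009 m) and (distance between sleeve2_mid and pocket0 below 0.009 m or distance between sleeve2_mid and pocket1 below 0.009 m or distance between sleeve2_mid and pocket2 below 0.009 m or distance between sleeve2_mid and pocket3 below 0.009 m) and (distance between sleeve3_mid and pocket0 below 0.009 m or distance between sleeve3_mid and pocket1 below 0.009 m or distance between sleeve3_mid and pocket2 below 0.009 m or distance between sleeve3_mid and pocket3 below 0.009 m) and angle between each of sleeve0_mid, sleeve1_mid, sleeve2_mid, sleeve3_mid's own z axis and vertical below 0.12 rad); the robot touches nothing.
It fails at once if the lid is slammed (turns downward faster than 2 rad/s) (velocity of joint lid below -2 rad/s).
It fails at once if something that is not part of the job is shifted by more than 5 cm (distance of any of coupling, endcap, solvent_can, tape_measure, elbow, carton, marker from where it was at the start of the episode above 0.05 m).
Of sleeve0, sleeve1, sleeve2, sleeve3 only 2 to 4 are there at a start; the rules pass over those that are not, and their reading is None.
At some moment in a run one of sleeve0, sleeve1, sleeve2, sleeve3 may be knocked a few centimetres aside while the robot is not near it.
It also fails if it takes over 208 s, if anything falls off the work surface, if the arm or the gripper's body presses on something with over 40 N, if the wrist force passes 120 N, or if a joint passes its speed limit or range.

## Working session

There is one attempt and no reset: what is moved stays moved. The work goes in short steps, Python scripts to look and compute and a tool call to move; the robot and the scene stay as the last step left them, time stands still between calls to the robot, and variables do not carry over. Pictures are saved under pics/ and viewed, about 12 in all and at most 16, crops included, and the job is handed in when it is done.

Besides the shell and the picture viewer there is one more tool, called by a JSON object that holds its "api" and its "payload". send_rows: Moves the arm, as the interface text tells. Its arguments: {"type":"object","properties":{"deltas":{"type":"array","items":{"type":"object","properties":{"rotation":{"type":"array","items":{"type":"number"}},"offset":{"type":"array","items":{"type":"number"}},"grip":{"type":"number"}}}},"newtons":{"type":"number"}},"required":["deltas"]}

```bash
ls; mkdir -p pics
python3 - <<'E'
from bench import robot
import cv2,json
s=robot.read_state();print({k:s[k] for k in('t','q','ee_pos','orientation','grip_width','ft_force')})
for n in('scene','side','wrist'):
    c=robot.get_calibration(n);print(n,c)
    cv2.imwrite(f'pics/{n}0.png',robot.snapshot(n)[:,:,::-1])
E
```

```text
pics
{'t': 0.0, 'q': array([-1.12721065,  0.69002193, -0.19451739,  1.56636054,  0.15726968,
        0.9024799 , -0.21511288]), 'ee_pos': array([0.24878312, 0.57263486, 0.23045604]), 'orientation': array([-6.39050173e-01, -3.07562298e+00,  2.92202674e-03]), 'grip_width': 0.08538650278643803, 'ft_force': array([-0.29139231,  0.09764874, -0.09482429])}
scene {'vertical_fov': 43.575551249499725, 'cx': 329.6398074403656, 'cy': 203.00778786565732, 'origin': array([1.60771412, 0.28983967, 1.28810995]), 'rotation': array([0.52304535, 0.7069554 , 1.76038408])}
side {'vertical_fov': 54.6782376345969, 'cx': 324.6027201179802, 'cy': 198.85227457729013, 'origin': array([ 0.06318584, -0.5382968 ,  0.81859731]), 'rotation': array([ 0.75491784, -0.30566114, -0.70359125])}
wrist {'vertical_fov': 58.932810058523074, 'cx': 317.4848662961649, 'cy': 202.28956176636564, 'origin': array([0.18208316, 0.60198344, 0.37274835]), 'rotation': array([-0.25540716, -0.16513433,  1.15336296])}
```

View pics/scene0.png

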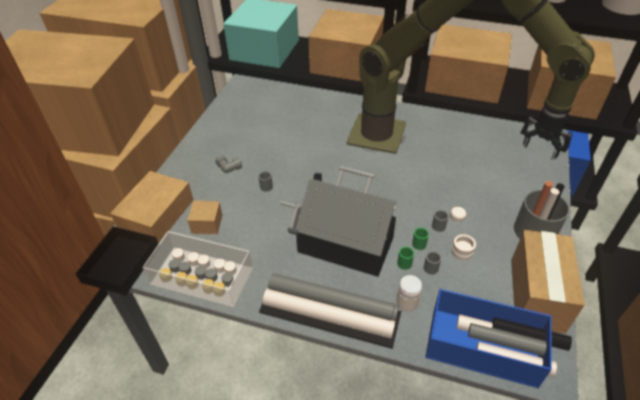

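View pics/side0.png

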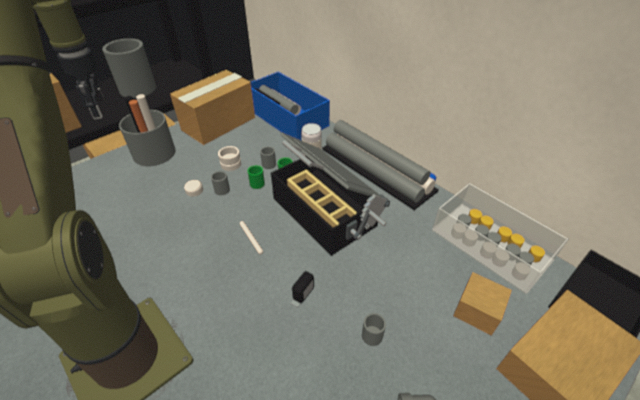

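The scene picture shows three grey sleeves at (265,181), (440,221) and (432,262), and green look-alikes at (421,238) and (405,258). The lid is partly open. In the side view the grey sleeves are at (373,329), (220,183) and (268,157). I'll enlarge both views to confirm.

```bash
cat > h.py <<'E'
import numpy as np,cv2
from scipy.spatial.transform import Rotation as R
from bench import robot
def ray(n,u,v,c=None):
    c=c or robot.get_calibration(n); f=200/np.tan(np.radians(c['vertical_fov']/2))
    d=R.from_rotvec(c['rotation']).apply([(u-c['cx'])/f,-(v-c['cy'])/f,-1]); return np.array(c['origin']),d
def onz(n,u,v,z,c=None):
    o,d=ray(n,u,v,c); return o+d*(z-o[2])/d[2]
def tri(*rs):
    A=0;b=0
    for o,d in rs:
        d=d/np.linalg.norm(d);P=np.eye(3)-np.outer(d,d);A=A+P;b=b+P@o
    x=np.linalg.solve(A,b); return x,[np.linalg.norm(np.cross(x-o,d/np.linalg.norm(d))) for o,d in rs]
def proj(n,p,c=None):
    c=c or robot.get_calibration(n); f=200/np.tan(np.radians(c['vertical_fov']/2))
    q=R.from_rotvec(c['rotation']).inv().apply(np.asarray(p)-c['origin']); return c['cx']+f*q[...,0]/-q[...,2],c['cy']-f*q[...,1]/-q[...,2]
def crop(im,x,y,w,h,k,name):
    cv2.imwrite('pics/'+name,cv2.resize(im[y:y+h,x:x+w],None,fx=k,fy=k,interpolation=cv2.INTER_CUBIC))
E
python3 - <<'E'
from h import *
crop(cv2.imread('pics/scene0.png'),230,155,260,150,3,'sc1.png')
crop(cv2.imread('pics/side0.png'),180,120,260,190,3,'sd1.png')
E
```

```text
(no output)
```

View pics/sc1.png

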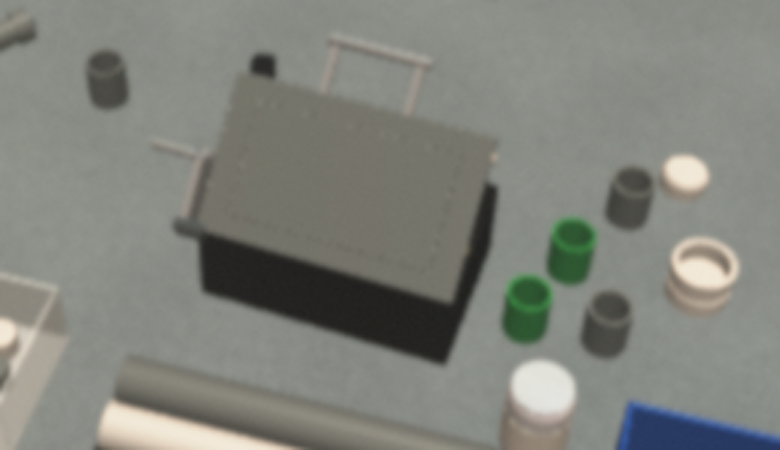

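View pics/sd1.png

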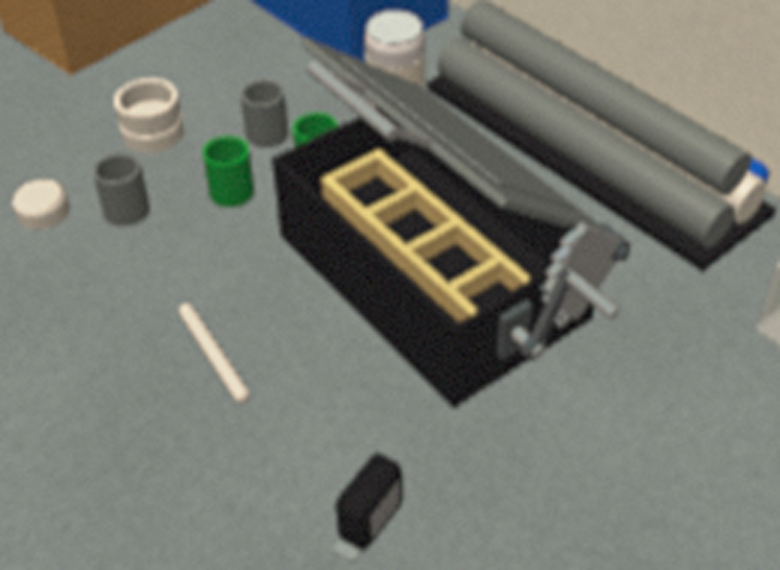

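Run:
```python
from h import *
np.set_printoptions(precision=4,suppress=True)
S=lambda u,v:(230+u/3,155+v/3); D=lambda u,v:(180+u/3,120+v/3)
for n,s,d in(('A',S(106,63),(373,321)),('B',S(633,180),D(120,169)),('C',S(609,305),D(265,94)),('g1',S(574,235),D(229,150)),('g2',S(530,291),D(316,126))):
    print(n,onz('scene',*s,.058),onz('side',*d,.058),*tri(ray('scene',*s),ray('side',*d)))
a=onz('scene',*S(205,292),0);b=onz('scene',*S(444,362),0);f=onz('side',*D(455,404),0);fl=onz('side',*D(277,158),.105)
fl0=onz('side',*D(284,238),0)
print('far',a,b,np.linalg.norm(a-b),'frontR',f,'frontL',fl,fl0,'depth',np.linalg.norm(f-a),np.linalg.norm(fl-f))
for n,p,q in(('barL',S(430,63),D(312,66)),('barR',S(333,40),D(392,133)),('pinend',S(152,143),D(617,310)),('tape',S(263,60),D(380,460))):
    print(n,*tri(ray('scene',*p),ray('side',*q)))
for n,p,z in(('can',D(394,25),.1),('coup',D(147,95),.05),('cap',D(40,190),.026),('mk1',D(185,307),.014),('mk2',D(243,395),.014)):print(n,onz('side',*p,z))
print(onz('side',495,285,.07), onz('side',415,397,.04))
```

```text
A [ 0.4211 -0.3109  0.058 ] [ 0.4205 -0.3147  0.058 ] [ 0.4205 -0.3129  0.0565] [np.float64(0.001539695959024171), np.float64(0.0015396959590241808)]
B [0.4296 0.319  0.058 ] [0.432  0.3074 0.058 ] [0.432  0.3158 0.0556] [np.float64(0.004601857379859856), np.float64(0.004601857379859843)]
C [0.6106 0.3199 0.058 ] [0.612  0.3087 0.058 ] [0.6127 0.3167 0.0558] [np.float64(0.004465723886229108), np.float64(0.0044657238862292805)]
g1 [0.5275 0.2698 0.058 ] [0.5291 0.2587 0.058 ] [0.5295 0.2665 0.0556] [np.float64(0.004450513168167891), np.float64(0.004450513168167642)]
g2 [0.616  0.2388 0.058 ] [0.6184 0.2297 0.058 ] [0.6184 0.2357 0.0567] [np.float64(0.004086089682379369), np.float64(0.004086089682379462)]
far [ 0.6719 -0.1009  0.    ] [0.6874 0.1681 0.    ] 0.2694442289603652 frontR [ 0.5085 -0.0966  0.    ] frontL [0.5269 0.1696 0.105 ] [ 0.5251  0.1703 -0.    ] depth 0.1634753372437843 0.28669237829611877
barL [0.5201 0.0956 0.2554] [np.float64(0.0019708335457204284), np.float64(0.0019708335457204276)]
barR [ 0.5133 -0.0088  0.2526] [np.float64(0.003418199406252084), np.float64(0.003418199406251939)]
pinend [ 0.5954 -0.1842  0.1313] [np.float64(0.003108586698998051), np.float64(0.003108586698998172)]
tape [ 0.3854 -0.1314  0.0761] [np.float64(0.006498740498639015), np.float64(0.0064987404986390045)]
can [0.7596 0.2665 0.1   ]
coup [0.5226 0.4015 0.05  ]
cap [0.3703 0.3694 0.026 ]
mk1 [0.393  0.1472 0.014 ]
mk2 [0.3717 0.0272 0.014 ]
[ 0.6844 -0.4462  0.07  ] [ 0.3715 -0.4679  0.04  ]
```

```bash
cat >> h.py <<'E'
def rt(jaw): # tool down, tool y at world angle jaw
    y=np.array([np.cos(jaw),np.sin(jaw),0]);z=np.array([0,0,-1.]);return R.from_matrix(np.column_stack([np.cross(y,z),y,z]))
def go(*tg,jaw=-.06):
    s=robot.read_state();r=R.from_rotvec(s['orientation'])
    print('t',round(s['t'],2),'at',np.round(s['ee_pos'],4),'F',np.round(s['ft_force'],1),'w',round(s['grip_width'],4))
    rv=(r.inv()*rt(jaw)).as_rotvec()
    for p in tg: print(p,'off',np.round(r.inv().apply(np.array(p)-s['ee_pos'])*100,1),'rot',np.round(rv,3))
E
python3 -c "
from h import *
go((.517,.043,.38))"
```

```text
t 0.15 at [0.2488 0.5728 0.2307] F [0.6 0.1 0.4] w 0.0854
(0.517, 0.043, 0.38) off [-45.7 -37.9 -14.9] rot [-1.000e-03  1.000e-03  1.221e+00]
```

{"api": "send_rows", "payload": {"deltas": [{"offset": [0,0,-8],"rotation": [0,0,0],"grip": 8.5},{"offset": [-10,-8,-14.9],"rotation": [0,0,0.2],"grip": 8.5},{"offset": [-45.7,-37.9,-14.9],"rotation": [0,0,1.22],"grip": 8.5},{"offset": [-45.7,-37.9,-14.9],"rotation": [0,0,1.22],"grip": 8.5},{"offset": [-45.7,-37.9,-14.9],"rotation": [0,0,1.22],"grip": 8.5},{"offset": [-45.7,-37.9,-14.9],"rotation": [0,0,1.22],"grip": 8.5},{"offset": [-45.7,-37.9,-14.9],"rotation": [0,0,1.22],"grip": 8.5},{"offset": [-45.7,-37.9,-14.9],"rotation": [0,0,1.22],"grip": 8.5},{"offset": [-45.7,-37.9,-14.9],"rotation": [0,0,1.22],"grip": 8.5},{"offset": [-45.7,-37.9,-14.9],"rotation": [0,0,1.22],"grip": 8.5},{"offset": [-45.7,-37.9,-14.9],"rotation": [0,0,1.22],"grip": 8.5},{"offset": [-45.7,-37.9,-14.9],"rotation": [0,0,1.22],"grip": 8.5},{"offset": [-45.7,-37.9,-14.9],"rotation": [0,0,1.22],"grip": 8.5}]}}

```text
t: 1.78
ee_pos: [0.5166, 0.0446, 0.3799]
orientation: [-2.284, -2.155, 0.0]
ft_force: [-0.0, 0.0, 1.5]
grip_width: 0.0849
```

Run:
```python
from h import *
print(robot.get_calibration('wrist'));im=robot.snapshot('wrist')[:,:,::-1]
cv2.imwrite('pics/w1.png',im)
go((.517,.043,.235))
```

```text
{'vertical_fov': 58.932810058523074, 'cx': 317.4848662961649, 'cy': 202.28956176636564, 'origin': array([0.52028208, 0.11674308, 0.52214189]), 'rotation': array([-0.28662241,  0.00975113, -0.05708286])}
t 1.82 at [0.5165 0.0452 0.3799] F [-0.2  0.7  0.4] w 0.0851
(0.517, 0.043, 0.235) off [-0.2  0.1 14.5] rot [-0.001 -0.001  0.003]
```

View pics/w1.png

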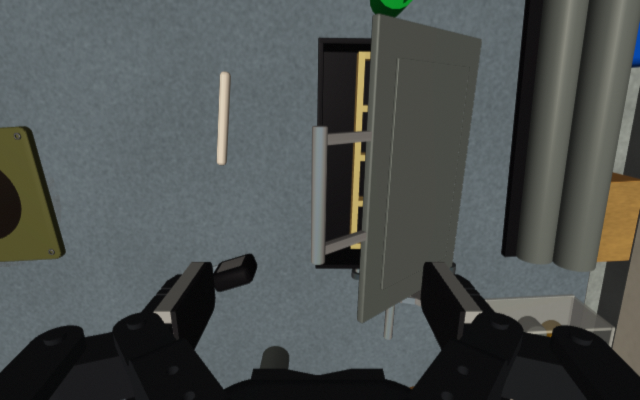

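The wrist view shows the bar running from (320,127) to (318,264), its arms at rows 137 and 241, the case's front rim from (320,38) to (318,268), and the lid to the right.

Run:
```python
from h import *
np.set_printoptions(precision=4,suppress=True)
for z in(.25,.255,.26):
    a=onz('wrist',320,127,z);b=onz('wrist',318,264,z);print(a,b,np.linalg.norm(a-b),(a+b)/2)
a=onz('wrist',320,38,.105);b=onz('wrist',318,268,.105);print(a,b,np.linalg.norm(a-b))
```

```text
[0.5203 0.0963 0.25  ] [ 0.5125 -0.017   0.25  ] 0.11358183079266568 [0.5164 0.0397 0.25  ]
[0.5203 0.0967 0.255 ] [ 0.5126 -0.0145  0.255 ] 0.1114952725110058 [0.5165 0.0411 0.255 ]
[0.5203 0.0971 0.26  ] [ 0.5128 -0.0121  0.26  ] 0.10940871422934598 [0.5166 0.0425 0.26  ]
[0.5256 0.1793 0.105 ] [ 0.5082 -0.0943  0.105 ] 0.27416429413248244
```

{"api": "send_rows", "payload": {"deltas": [{"offset": [-0.4,0,5],"rotation": [0,0,0],"grip": 8.5},{"offset": [-0.4,0,10],"rotation": [0,0,0],"grip": 8.5},{"offset": [-0.4,0,14.5],"rotation": [0,0,0],"grip": 8.5},{"offset": [-0.4,0,14.5],"rotation": [0,0,0],"grip": 8.5},{"offset": [-0.4,0,14.5],"rotation": [0,0,0],"grip": 0.6},{"offset": [-0.4,0,14.5],"rotation": [0,0,0],"grip": 0.6},{"offset": [-0.4,0,14.5],"rotation": [0,0,0],"grip": 0.6},{"offset": [-0.4,0,14.5],"rotation": [0,0,0],"grip": 0.6},{"offset": [-0.4,0,14.5],"rotation": [0,0,0],"grip": 0.6}], "newtons": 50}}

```text
t: 2.95
ee_pos: [0.5168, 0.0397, 0.2358]
orientation: [-2.286, -2.154, -0.001]
ft_force: [-2.5, 0.2, 5.5]
grip_width: 0.0103
```

{"api": "send_rows", "payload": {"deltas": [{"offset": [0,0.6,-0.7],"rotation": [0,0,0],"grip": 0.6},{"offset": [0,1.3,-1.3],"rotation": [0,0,0],"grip": 0.6},{"offset": [0,2.5,-2.4],"rotation": [0,0,0],"grip": 0.6},{"offset": [0,3.8,-3.5],"rotation": [0,0,0],"grip": 0.6},{"offset": [0,5.3,-4.4],"rotation": [0,0,0],"grip": 0.6},{"offset": [0,6.7,-5.2],"rotation": [0,0,0],"grip": 0.6},{"offset": [0,8.2,-5.9],"rotation": [0,0,0],"grip": 0.6},{"offset": [0,9.8,-6.5],"rotation": [0,0,0],"grip": 0.6},{"offset": [0,11.4,-7.0],"rotation": [0,0,0],"grip": 0.6},{"offset": [0,13.1,-7.3],"rotation": [0,0,0],"grip": 0.6},{"offset": [0,14.2,-7.5],"rotation": [0,0,0],"grip": 0.6},{"offset": [0,15.3,-7.6],"rotation": [0,0,0],"grip": 0.6},{"offset": [0,16.5,-7.7],"rotation": [0,0,0],"grip": 0.6},{"offset": [0,17.6,-7.7],"rotation": [0,0,0],"grip": 0.6},{"offset": [0,18.3,-7.6],"rotation": [0,0,0],"grip": 0.6},{"offset": [0,18.3,-7.6],"rotation": [0,0,0],"grip": 0.6}]}}

```text
t: 4.95
ee_pos: [0.6994, 0.0267, 0.3134]
orientation: [2.287, 2.152, -0.003]
ft_force: [-7.1, -2.0, 7.6]
grip_width: 0.0101
```

{"api": "send_rows", "payload": {"deltas": [{"offset": [0,0,0],"rotation": [0,0,0],"grip": 5},{"offset": [0,0,0],"rotation": [0,0,0],"grip": 5},{"offset": [0,0,0],"rotation": [0,0,0],"grip": 5},{"offset": [0,0,-4],"rotation": [0,0,0],"grip": 5},{"offset": [0,0,-9],"rotation": [0,0,0],"grip": 8.5},{"offset": [24,-17,-9],"rotation": [0,0,0],"grip": 8.5},{"offset": [24,-17,-9],"rotation": [0,0,0],"grip": 8.5},{"offset": [24,-17,-9],"rotation": [0,0,0],"grip": 8.5},{"offset": [24,-17,-9],"rotation": [0,0,0],"grip": 8.5},{"offset": [24,-17,-9],"rotation": [0,0,0],"grip": 8.5},{"offset": [24,-17,-9],"rotation": [0,0,0],"grip": 8.5},{"offset": [24,-17,-9],"rotation": [0,0,0],"grip": 8.5}]}}

```text
t: 6.45
ee_pos: [0.5446, 0.2776, 0.4014]
orientation: [2.286, 2.153, 0.0]
ft_force: [1.0, 0.3, 0.1]
grip_width: 0.0851
```

Run:
```python
from h import *
import pickle
pickle.dump(dict(robot.get_calibration('wrist')),open('c2.pkl','wb'));im=robot.snapshot('wrist')[:,:,::-1]
cv2.imwrite('pics/w2.png',im)
go((.517,.043,.235))
```

```text
t 6.5 at [0.545  0.2769 0.4014] F [-0.  -0.9 -0.3] w 0.0847
(0.517, 0.043, 0.235) off [-23.5  -1.4  16.7] rot [ 0.001  0.001 -0.001]
```

View pics/w2.png

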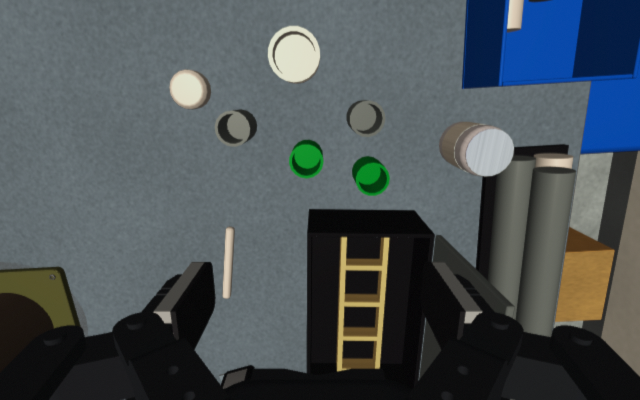

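The wrist view shows B at about (236,128), C at about (365,117), greens at (307,159) and (371,177), and the case's left end with its pockets in the open. I'll enlarge the part with the sleeves and pockets.

Run:
```python
from h import *
im=cv2.imread('pics/w2.png')
cv2.imwrite('pics/w2c.png',np.vstack([cv2.resize(im[90:165,205:405],None,fx=4,fy=4,interpolation=cv2.INTER_CUBIC),cv2.resize(im[200:375,300:440],None,fx=1.7,fy=1.7,interpolation=cv2.INTER_CUBIC)[:,:800] if 0 else cv2.copyMakeBorder(cv2.resize(im[205:280,295:445],None,fx=4,fy=4,interpolation=cv2.INTER_CUBIC),0,0,0,200,0)]))
```

```text
(no output)
```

View pics/w2c.png

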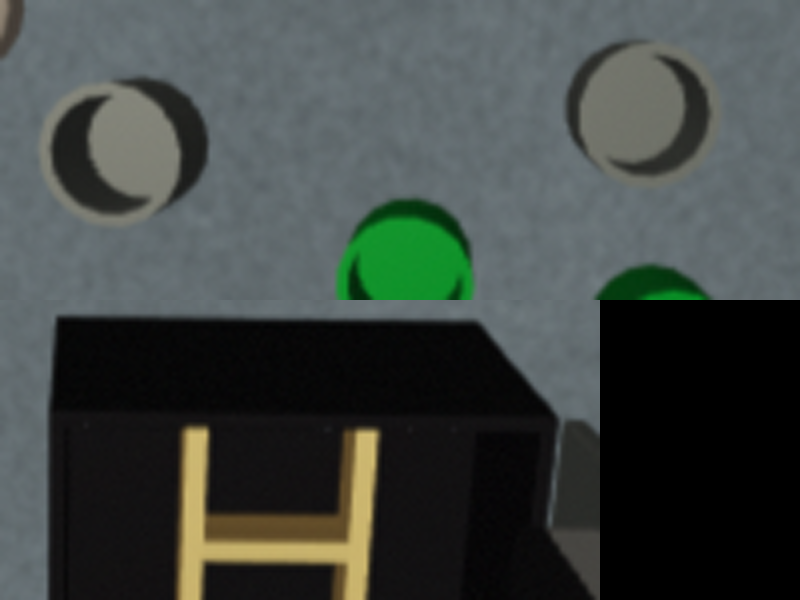

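Run:
```python
from h import *
import pickle
np.set_printoptions(precision=4,suppress=True)
c=pickle.load(open('c2.pkl','rb'))
print('B',onz('wrist',233,128,.058,c),'C',onz('wrist',367,118.5,.058,c))
print('rim',onz('wrist',307.5,233,.105,c),onz('wrist',433.75,234.5,.105,c))
x=onz('wrist',364.5,267.75,.057,c)
ya=np.array([.065,.998,0]);print('cross',x,'centre from cross',x-.063*ya)
ctr=np.array([.6017,.037,0])
for i in range(4):print('pocket',i,ctr+(i-1.5)*.063*ya)
```

```text
B [0.4326 0.3172 0.058 ] C [0.613 0.319 0.058]
rim [0.525  0.1785 0.105 ] [0.6923 0.1664 0.105 ]
cross [0.605  0.0983 0.057 ] centre from cross [0.6009 0.0354 0.057 ]
pocket 0 [ 0.5956 -0.0573  0.    ]
pocket 1 [0.5997 0.0056 0.    ]
pocket 2 [0.6037 0.0684 0.    ]
pocket 3 [0.6078 0.1313 0.    ]
```

```bash
python3 -c "
from h import *
go((.613,.318,.13),(.613,.318,.03),(.608,.131,.2),(.608,.131,.063),jaw=-.065)"
```

```text
t 6.5 at [0.545  0.2769 0.4014] F [-0.  -0.9 -0.3] w 0.0847
(0.613, 0.318, 0.13) off [ 4.5  6.5 27.1] rot [0.001 0.001 0.004]
(0.613, 0.318, 0.03) off [ 4.6  6.5 37.1] rot [0.001 0.001 0.004]
(0.608, 0.131, 0.2) off [-14.2   7.2  20.2] rot [0.001 0.001 0.004]
(0.608, 0.131, 0.063) off [-14.1   7.1  33.9] rot [0.001 0.001 0.004]
```

{"api": "send_rows", "payload": {"deltas": [{"offset": [4.5,6.5,10],"rotation": [0,0,0],"grip": 8.5},{"offset": [4.5,6.5,20],"rotation": [0,0,0],"grip": 8.5},{"offset": [4.5,6.5,25],"rotation": [0,0,0],"grip": 8.5},{"offset": [4.5,6.5,29],"rotation": [0,0,0],"grip": 8.5},{"offset": [4.5,6.5,33],"rotation": [0,0,0],"grip": 8.5},{"offset": [4.5,6.5,37.1],"rotation": [0,0,0],"grip": 8.5},{"offset": [4.5,6.5,37.1],"rotation": [0,0,0],"grip": 8.5},{"offset": [4.5,6.5,37.1],"rotation": [0,0,0],"grip": 4},{"offset": [4.5,6.5,37.1],"rotation": [0,0,0],"grip": 4},{"offset": [4.5,6.5,37.1],"rotation": [0,0,0],"grip": 4},{"offset": [4.5,6.5,37.1],"rotation": [0,0,0],"grip": 4}], "newtons": 40}}

```text
t: 7.88
ee_pos: [0.6141, 0.3203, 0.0339]
orientation: [2.285, 2.153, 0.009]
ft_force: [0.6, 0.2, 7.5]
grip_width: 0.0467
```

```bash
python3 -c "
from h import *
go((.613,.318,.03),(.613,.318,.23),(.608,.131,.18),(.608,.131,.063),jaw=-.065)"
```

```text
t 7.88 at [0.6141 0.3203 0.0339] F [0.6 0.2 7.5] w 0.0467
(0.613, 0.318, 0.03) off [-0.2 -0.1  0.4] rot [ 0.006 -0.003  0.006]
(0.613, 0.318, 0.23) off [ -0.2   0.  -19.6] rot [ 0.006 -0.003  0.006]
(0.608, 0.131, 0.18) off [-18.9   0.6 -14.7] rot [ 0.006 -0.003  0.006]
(0.608, 0.131, 0.063) off [-18.9   0.5  -3. ] rot [ 0.006 -0.003  0.006]
```

{"api": "send_rows", "payload": {"deltas": [{"offset": [0,0,-5],"rotation": [0,0,0],"grip": 4},{"offset": [0,0,-11],"rotation": [0,0,0],"grip": 4},{"offset": [-1,0,-17],"rotation": [0,0,0],"grip": 4},{"offset": [-7,0.2,-17],"rotation": [0,0,0],"grip": 4},{"offset": [-13,0.4,-17],"rotation": [0,0,0],"grip": 4},{"offset": [-18.9,0.6,-15],"rotation": [0,0,0],"grip": 4},{"offset": [-18.9,0.6,-14],"rotation": [0,0,0],"grip": 4},{"offset": [-18.9,0.6,-14],"rotation": [0,0,0],"grip": 4},{"offset": [-18.9,0.6,-14],"rotation": [0,0,0],"grip": 4}]}}

```text
t: 9.0
ee_pos: [0.6068, 0.1328, 0.1712]
orientation: [-2.283, -2.158, -0.004]
ft_force: [-0.0, 0.3, -1.5]
grip_width: 0.0465
```

Run:
```python
from h import *
import pickle
c=dict(robot.get_calibration('wrist'));pickle.dump(c,open('c3.pkl','wb'));im=robot.snapshot('wrist')[:,:,::-1].copy()
ya=np.array([.065,.998,0]);ctr=np.array([.601,.036,0])
xa=np.array([.998,-.065,0])
for i in range(4):
    p=ctr+(i-1.5)*.063*ya
    P=[p+sx*.0275*xa+sy*.0275*ya+[0,0,.057] for sx,sy in((-1,-1),(1,-1),(1,1),(-1,1))]
    u,v=proj('wrist',np.array(P),c);cv2.polylines(im,[np.int32(np.round(np.column_stack([u,v])*8))],True,(0,0,255),1,cv2.LINE_AA,3)
cv2.imwrite('pics/w3.png',im); s=robot.snapshot('side')[:,:,::-1].copy(); cv2.imwrite('pics/s3.png',s)
cv2.imwrite('pics/m3.png',np.hstack([im,cv2.resize(s[130:250,250:420],None,fx=2,fy=400/120)])[:,160:960])
go((.608,.131,.1),(.608,.131,.067),jaw=-.065)
```

```text
t 9.1 at [0.6068 0.1324 0.171 ] F [ 0.4  0.4 -0.1] w 0.0464
(0.608, 0.131, 0.1) off [-0.1  0.1  7.1] rot [ 0.001 -0.001  0.009]
(0.608, 0.131, 0.067) off [-0.1  0.1 10.4] rot [ 0.001 -0.001  0.009]
```

View pics/m3.png

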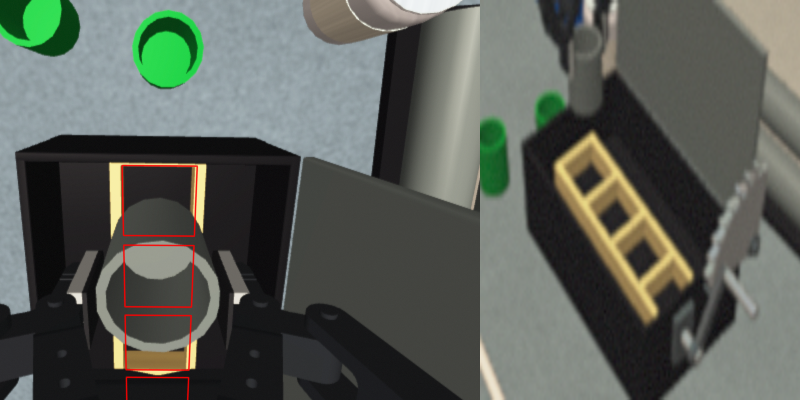

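Run:
```python
from h import *
import pickle
c=pickle.load(open('c3.pkl','rb'));print(onz('wrist',317.5,293.5,.195,c))
ya=np.array([.065,.998,0]);ctr=np.array([.601,.036,0])
for i in range(4):print('pocket',i,ctr+(i-1.5)*.063*ya)
```

```text
[0.60617154 0.13424896 0.195     ]
pocket 0 [ 0.5948575 -0.058311   0.       ]
pocket 1 [0.5989525 0.004563  0.       ]
pocket 2 [0.6030475 0.067437  0.       ]
pocket 3 [0.6071425 0.130311  0.       ]
```

{"api": "send_rows", "payload": {"deltas": [{"offset": [-0.3,0.1,3],"rotation": [0,0,0],"grip": 4},{"offset": [-0.3,0.1,5],"rotation": [0,0,0],"grip": 4},{"offset": [-0.3,0.1,6.5],"rotation": [0,0,0],"grip": 4},{"offset": [-0.3,0.1,7.5],"rotation": [0,0,0],"grip": 4},{"offset": [-0.3,0.1,8.5],"rotation": [0,0,0],"grip": 4},{"offset": [-0.3,0.1,9.5],"rotation": [0,0,0],"grip": 4},{"offset": [-0.3,0.1,10.2],"rotation": [0,0,0],"grip": 4},{"offset": [-0.3,0.1,10.2],"rotation": [0,0,0],"grip": 4}]}}

```text
t: 10.1
ee_pos: [0.6071, 0.1276, 0.0678]
orientation: [-2.285, -2.155, 0.0]
ft_force: [-0.0, 0.0, -1.3]
grip_width: 0.0469
```

{"api": "send_rows", "payload": {"deltas": [{"offset": [0,0,0],"rotation": [0,0,0],"grip": 7},{"offset": [0,0,0],"rotation": [0,0,0],"grip": 7},{"offset": [0,0,0],"rotation": [0,0,0],"grip": 7},{"offset": [0,0,-5],"rotation": [0,0,0],"grip": 7},{"offset": [0,0,-10],"rotation": [0,0,0],"grip": 7},{"offset": [0,0,-15],"rotation": [0,0,0],"grip": 8.5},{"offset": [17.8,-18.6,-15],"rotation": [0,0,0],"grip": 8.5},{"offset": [17.8,-18.6,-15],"rotation": [0,0,0],"grip": 8.5},{"offset": [17.8,-18.6,-15],"rotation": [0,0,0],"grip": 8.5},{"offset": [17.8,-18.6,-15],"rotation": [0,0,0],"grip": 8.5},{"offset": [17.8,-18.6,-15],"rotation": [0,0,0],"grip": 8.5},{"offset": [17.8,-18.6,-15],"rotation": [0,0,0],"grip": 8.5}]}}

```text
t: 11.6
ee_pos: [0.4321, 0.3162, 0.2185]
orientation: [2.284, 2.156, 0.001]
ft_force: [0.4, -0.6, -0.1]
grip_width: 0.0853
```

Run:
```python
from h import *
import pickle
c=dict(robot.get_calibration('wrist'));im=robot.snapshot('wrist')[:,:,::-1].copy()
for z in(0,.058):
    t=np.linspace(0,6.28,40);P=np.column_stack([.4325+.024*np.cos(t),.317+.024*np.sin(t),z+0*t]);u,v=proj('wrist',P,c)
    cv2.polylines(im,[np.int32(np.column_stack([u,v])*8)],True,(0,0,255),1,cv2.LINE_AA,3)
s=robot.snapshot('side')[:,:,::-1]
m=np.hstack([im[:,120:520],cv2.resize(s[90:290,180:380],None,fx=2,fy=2)]);cv2.imwrite('pics/m4.png',m)
go((.4325,.317,.08),(.4325,.317,.03),jaw=-.065)
```

```text
t 11.7 at [0.4336 0.3144 0.2185] F [ 0.8 -1.  -0. ] w 0.085
(0.4325, 0.317, 0.08) off [ 0.3 -0.1 13.9] rot [0.001 0.001 0.003]
(0.4325, 0.317, 0.03) off [ 0.3 -0.2 18.9] rot [0.001 0.001 0.003]
```

View pics/m4.png

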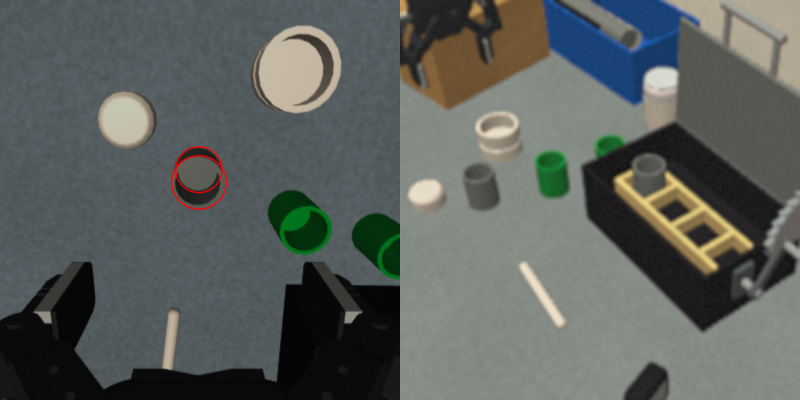

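B sits inside its overlay at (200,180), and C stands in pocket 3.

{"api": "send_rows", "payload": {"deltas": [{"offset": [0.3,-0.1,6],"rotation": [0,0,0],"grip": 8.5},{"offset": [0.3,-0.1,10],"rotation": [0,0,0],"grip": 8.5},{"offset": [0.3,-0.1,14],"rotation": [0,0,0],"grip": 8.5},{"offset": [0.3,-0.1,17],"rotation": [0,0,0],"grip": 8.5},{"offset": [0.3,-0.1,18.8],"rotation": [0,0,0],"grip": 8.5},{"offset": [0.3,-0.1,18.8],"rotation": [0,0,0],"grip": 8.5},{"offset": [0.3,-0.1,18.8],"rotation": [0,0,0],"grip": 4},{"offset": [0.3,-0.1,18.8],"rotation": [0,0,0],"grip": 4},{"offset": [0.3,-0.1,18.8],"rotation": [0,0,0],"grip": 4},{"offset": [0.3,-0.1,18.8],"rotation": [0,0,0],"grip": 4}]}}

```text
t: 12.95
ee_pos: [0.4313, 0.3194, 0.0307]
orientation: [-2.286, -2.155, -0.001]
ft_force: [-0.7, 0.7, -0.4]
grip_width: 0.0398
```

```bash
python3 -c "
from h import *
go((.4325,.317,.23),(.603,.0655,.2),(.603,.0655,.068),jaw=-.065)"
```

```text
t 12.95 at [0.4313 0.3194 0.0307] F [-0.7  0.7 -0.4] w 0.0398
(0.4325, 0.317, 0.23) off [ -0.2   0.1 -19.9] rot [ 0.    -0.001  0.006]
(0.603, 0.0655, 0.2) off [-24.3  18.6 -16.9] rot [ 0.    -0.001  0.006]
(0.603, 0.0655, 0.068) off [-24.3  18.6  -3.7] rot [ 0.    -0.001  0.006]
```

The opening is 39.8 mm where it should be about 47, so something is off. I'll look.

Run:
```python
from h import *
im=robot.snapshot('wrist')[:,:,::-1]
s=robot.snapshot('side')[:,:,::-1]
cv2.imwrite('pics/m5.png',np.hstack([im[:,120:520],cv2.resize(s[110:210,160:260],None,fx=4,fy=4)]))
```

```text
(no output)
```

View pics/m5.png

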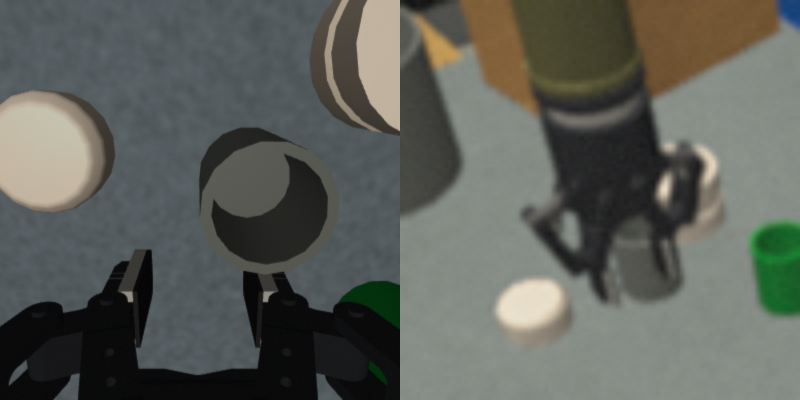

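B was knocked aside before I closed on it. It now stands beyond the fingers, rim centre at crop (270,207). I'll locate it, open, lift and regrasp.

Run:
```python
from h import *
p=onz('wrist',390,207,.058);print(p)
go((p[0],p[1],.13),(p[0],p[1],.03),jaw=-.065)
```

```text
[0.45723884 0.35466924 0.058     ]
t 13.05 at [0.4312 0.3193 0.0305] F [-0.2  0.   0.7] w 0.0399
(np.float64(0.45723883717898656), np.float64(0.3546692439374786), 0.13) off [ 3.7  2.4 -9.9] rot [ 0.    -0.     0.006]
(np.float64(0.45723883717898656), np.float64(0.3546692439374786), 0.03) off [3.7 2.4 0.1] rot [ 0.    -0.     0.006]
```

{"api": "send_rows", "payload": {"deltas": [{"offset": [0,0,-4],"rotation": [0,0,0],"grip": 4},{"offset": [0,0,-10],"rotation": [0,0,0],"grip": 6.7},{"offset": [3.7,2.4,-10],"rotation": [0,0,0],"grip": 6.7},{"offset": [3.7,2.4,-10],"rotation": [0,0,0],"grip": 6.7},{"offset": [3.7,2.4,-10],"rotation": [0,0,0],"grip": 6.7},{"offset": [3.7,2.4,-10],"rotation": [0,0,0],"grip": 6.7}]}}

```text
t: 13.8
ee_pos: [0.4565, 0.3534, 0.1297]
orientation: [2.287, 2.154, -0.004]
ft_force: [-0.3, -0.1, 0.5]
grip_width: 0.0667
```

Run:
```python
from h import *
c=dict(robot.get_calibration('wrist'));im=robot.snapshot('wrist')[:,:,::-1].copy()
t=np.linspace(0,6.28,40);P=np.column_stack([.457+.024*np.cos(t),.3547+.024*np.sin(t),.058+0*t]);u,v=proj('wrist',P,c)
cv2.polylines(im,[np.int32(np.column_stack([u,v])*8)],True,(0,0,255),1,cv2.LINE_AA,3)
cv2.imwrite('pics/w6.png',im)
go((.457,.3547,.03),jaw=-.065)
```

```text
t 13.85 at [0.4567 0.3535 0.1297] F [-0.7 -0.1  0.4] w 0.0668
(0.457, 0.3547, 0.03) off [ 0.1  0.  10. ] rot [-0.001  0.002  0.005]
```

View pics/w6.png

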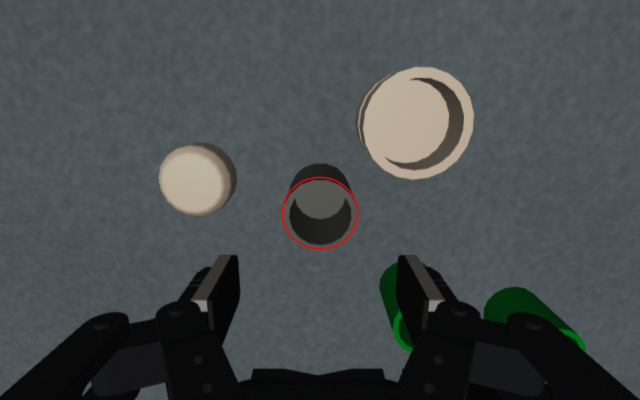

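The overlay matches the rim at (320,213), and the coupling at (417,123) is clear.

{"api": "send_rows", "payload": {"deltas": [{"offset": [0.1,0,4],"rotation": [0,0,0],"grip": 6.7},{"offset": [0.1,0,8],"rotation": [0,0,0],"grip": 6.7},{"offset": [0.1,0,10],"rotation": [0,0,0],"grip": 6.7},{"offset": [0.1,0,10],"rotation": [0,0,0],"grip": 4},{"offset": [0.1,0,10],"rotation": [0,0,0],"grip": 4},{"offset": [0.1,0,10],"rotation": [0,0,0],"grip": 4},{"offset": [0.1,0,10],"rotation": [0,0,0],"grip": 4}]}}

```text
t: 14.72
ee_pos: [0.4579, 0.3561, 0.0312]
orientation: [2.286, 2.155, 0.003]
ft_force: [0.0, 0.1, -0.4]
grip_width: 0.047
```

```bash
python3 -c "
from h import *
go((.603,.067,.2),(.603,.067,.068),jaw=-.065)"
```

```text
t 14.72 at [0.4579 0.3561 0.0312] F [ 0.   0.1 -0.4] w 0.047
(0.603, 0.067, 0.2) off [-28.   16.2 -16.9] rot [ 0.001 -0.001  0.006]
(0.603, 0.067, 0.068) off [-28.   16.2  -3.7] rot [ 0.001 -0.001  0.006]
```

{"api": "send_rows", "payload": {"deltas": [{"offset": [0,0,-6],"rotation": [0,0,0],"grip": 4},{"offset": [0,0,-12],"rotation": [0,0,0],"grip": 4},{"offset": [-2,1,-16],"rotation": [0,0,0],"grip": 4},{"offset": [-7,4,-16],"rotation": [0,0,0],"grip": 4},{"offset": [-12,7,-16],"rotation": [0,0,0],"grip": 4},{"offset": [-17,10,-16],"rotation": [0,0,0],"grip": 4},{"offset": [-22,13,-16],"rotation": [0,0,0],"grip": 4},{"offset": [-28,16.2,-16],"rotation": [0,0,0],"grip": 4},{"offset": [-28,16.2,-14],"rotation": [0,0,0],"grip": 4},{"offset": [-28,16.2,-14],"rotation": [0,0,0],"grip": 4},{"offset": [-28,16.2,-14],"rotation": [0,0,0],"grip": 4}]}}

```text
t: 16.1
ee_pos: [0.6024, 0.0683, 0.1708]
orientation: [-2.283, -2.157, -0.001]
ft_force: [-0.4, 0.3, -0.7]
grip_width: 0.0469
```

Run:
```python
from h import *
c=dict(robot.get_calibration('wrist'));im=robot.snapshot('wrist')[:,:,::-1].copy()
p=robot.read_state()['ee_pos']
# rim: bright annulus; compare with projected circle at expected place
from scipy.optimize import minimize
ed=cv2.GaussianBlur(cv2.Canny(im,40,120).astype(float),(0,0),1.5)
t=np.linspace(0,6.28,90)
def cost(d):
    P=np.column_stack([p[0]+d[0]+.024*np.cos(t),p[1]+d[1]+.024*np.sin(t),p[2]+.027+0*t]);u,v=proj('wrist',P,c)
    return -cv2.remap(ed.astype(np.float32),np.float32(u)[None],np.float32(v)[None],1).mean()
b=min((cost((a,e)),a,e) for a in np.arange(-.006,.0061,.0005) for e in np.arange(-.008,.0081,.0005));print('sleeve offs',b)
cv2.imwrite('pics/w7.png',im)
go((.603,.0674,.1),(.603,.0674,.065),jaw=-.065)
```

```text
sleeve offs (np.float32(-70.12929), np.float64(-0.0009999999999999957), np.float64(-0.001999999999999995))
t 16.15 at [0.6026 0.0685 0.171 ] F [ 0.2 -0.7 -0.1] w 0.0467
(0.603, 0.0674, 0.1) off [-0.1  0.   7.1] rot [ 0.001 -0.001  0.009]
(0.603, 0.0674, 0.065) off [-0.1  0.  10.6] rot [ 0.001 -0.001  0.009]
```

{"api": "send_rows", "payload": {"deltas": [{"offset": [0.2,0.1,4],"rotation": [0,0,0],"grip": 4},{"offset": [0.2,0.1,6],"rotation": [0,0,0],"grip": 4},{"offset": [0.2,0.1,7.5],"rotation": [0,0,0],"grip": 4},{"offset": [0.2,0.1,8.5],"rotation": [0,0,0],"grip": 4},{"offset": [0.2,0.1,9.5],"rotation": [0,0,0],"grip": 4},{"offset": [0.2,0.1,10.5],"rotation": [0,0,0],"grip": 4},{"offset": [0.2,0.1,10.5],"rotation": [0,0,0],"grip": 4}]}}

```text
t: 17.02
ee_pos: [0.6033, 0.0685, 0.0646]
orientation: [-2.285, -2.154, 0.001]
ft_force: [-0.6, -0.3, -0.9]
grip_width: 0.0467
```

{"api": "send_rows", "payload": {"deltas": [{"offset": [0,0,0],"rotation": [0,0,0],"grip": 7},{"offset": [0,0,0],"rotation": [0,0,0],"grip": 7},{"offset": [0,0,0],"rotation": [0,0,0],"grip": 7},{"offset": [0,0,-5],"rotation": [0,0,0],"grip": 7},{"offset": [0,0,-11],"rotation": [0,0,0],"grip": 7},{"offset": [0,0,-17],"rotation": [0,0,0],"grip": 8.5},{"offset": [0,0,-23],"rotation": [0,0,0],"grip": 8.5},{"offset": [-20,-8,-23],"rotation": [0,0,0],"grip": 8.5},{"offset": [-20,-8,-23],"rotation": [0,0,0],"grip": 8.5},{"offset": [-20,-8,-23],"rotation": [0,0,0],"grip": 8.5},{"offset": [-39.2,-15.8,-18],"rotation": [0,0,0],"grip": 8.5},{"offset": [-39.2,-15.8,-18],"rotation": [0,0,0],"grip": 8.5},{"offset": [-39.2,-15.8,-16],"rotation": [0,0,0],"grip": 8.5},{"offset": [-39.2,-15.8,-16],"rotation": [0,0,0],"grip": 8.5},{"offset": [-39.2,-15.8,-16],"rotation": [0,0,0],"grip": 8.5},{"offset": [-39.2,-15.8,-16],"rotation": [0,0,0],"grip": 8.5}]}}

```text
t: 19.02
ee_pos: [0.4233, -0.3131, 0.2254]
orientation: [-2.286, -2.155, -0.001]
ft_force: [0.1, 0.0, 0.3]
grip_width: 0.0849
```

Run:
```python
from h import *
c=dict(robot.get_calibration('wrist'));im=robot.snapshot('wrist')[:,:,::-1].copy()
t=np.linspace(0,6.28,90);cv2.imwrite('pics/w8r.png',im)
ed=cv2.GaussianBlur(cv2.Canny(im,30,90).astype(np.float32),(0,0),1.5)
def cost(x,y):
    P=np.column_stack([x+.024*np.cos(t),y+.024*np.sin(t),.058+0*t]);u,v=proj('wrist',P,c)
    return -cv2.remap(ed,np.float32(u)[None],np.float32(v)[None],1).mean(),x,y,u,v
b=min((cost(x,y) for x in np.arange(.37,.47,.001) for y in np.arange(-.36,-.26,.001)),key=lambda r:r[0]);print(b[:3])
cv2.polylines(im,[np.int32(np.column_stack(b[3:])*8)],True,(0,0,255),1,cv2.LINE_AA,3)
s=robot.snapshot('side')[:,:,::-1]
cv2.imwrite('pics/m8.png',np.hstack([im[:,120:520],cv2.resize(s[120:270,260:410],(400,400))]))
go((b[1],b[2],.03),jaw=-.065)
```

```text
(np.float32(-43.29447), np.float64(0.42100000000000004), np.float64(-0.31099999999999994))
t 19.12 at [ 0.4243 -0.3121  0.2257] F [ 1.  -0.3 -0.3] w 0.085
(np.float64(0.42100000000000004), np.float64(-0.31099999999999994), 0.03) off [ 0.1 -0.4 19.6] rot [ 0.001 -0.001  0.009]
```

View pics/m8.png

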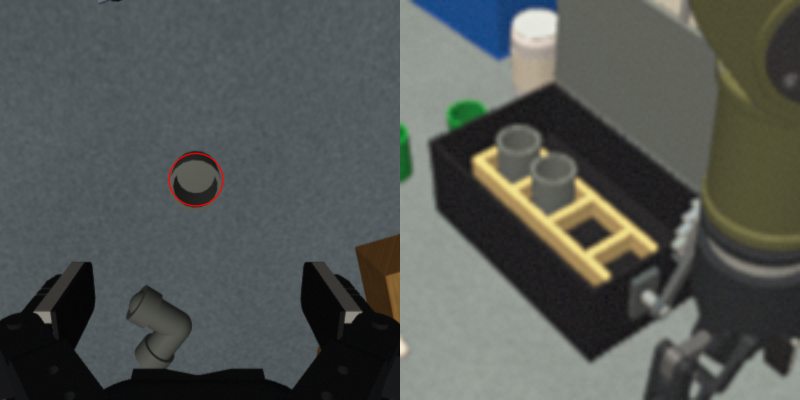

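A is where it was measured (circle at (195,180)), and two sleeves are seated. I'll grasp A.

{"api": "send_rows", "payload": {"deltas": [{"offset": [0.1,-0.3,6],"rotation": [0,0,0],"grip": 8.5},{"offset": [0.1,-0.3,11],"rotation": [0,0,0],"grip": 8.5},{"offset": [0.1,-0.3,15],"rotation": [0,0,0],"grip": 8.5},{"offset": [0.1,-0.3,18],"rotation": [0,0,0],"grip": 8.5},{"offset": [0.1,-0.3,19.6],"rotation": [0,0,0],"grip": 8.5},{"offset": [0.1,-0.3,19.6],"rotation": [0,0,0],"grip": 8.5},{"offset": [0.1,-0.3,19.6],"rotation": [0,0,0],"grip": 4},{"offset": [0.1,-0.3,19.6],"rotation": [0,0,0],"grip": 4},{"offset": [0.1,-0.3,19.6],"rotation": [0,0,0],"grip": 4},{"offset": [0.1,-0.3,19.6],"rotation": [0,0,0],"grip": 4}]}}

```text
t: 20.38
ee_pos: [0.4207, -0.3127, 0.0306]
orientation: [2.285, 2.153, 0.001]
ft_force: [-0.3, 0.3, 5.4]
grip_width: 0.0467
```

```bash
python3 -c "
from h import *
go((.599,.0046,.3),(.599,.0046,.17),jaw=-.065)"
```

```text
t 20.38 at [ 0.4207 -0.3127  0.0306] F [-0.3  0.3  5.4] w 0.0467
(0.599, 0.0046, 0.3) off [ 32.7  16.  -26.9] rot [0.002 0.001 0.006]
(0.599, 0.0046, 0.17) off [ 32.7  15.9 -13.9] rot [0.002 0.001 0.006]
```

{"api": "send_rows", "payload": {"deltas": [{"offset": [0,0,-6],"rotation": [0,0,0],"grip": 4},{"offset": [0,0,-12],"rotation": [0,0,0],"grip": 4},{"offset": [0,0,-18],"rotation": [0,0,0],"grip": 4},{"offset": [2,1,-24],"rotation": [0,0,0],"grip": 4},{"offset": [7,4,-27],"rotation": [0,0,0],"grip": 4},{"offset": [12,6,-27],"rotation": [0,0,0],"grip": 4},{"offset": [17,8.5,-27],"rotation": [0,0,0],"grip": 4},{"offset": [22,11,-27],"rotation": [0,0,0],"grip": 4},{"offset": [27,13.5,-27],"rotation": [0,0,0],"grip": 4},{"offset": [32.7,16,-27],"rotation": [0,0,0],"grip": 4},{"offset": [32.7,16,-22],"rotation": [0,0,0],"grip": 4},{"offset": [32.7,16,-17],"rotation": [0,0,0],"grip": 4},{"offset": [32.7,16,-14],"rotation": [0,0,0],"grip": 4},{"offset": [32.7,16,-14],"rotation": [0,0,0],"grip": 4},{"offset": [32.7,16,-14],"rotation": [0,0,0],"grip": 4}]}}

```text
t: 22.25
ee_pos: [0.6, 0.0046, 0.1709]
orientation: [2.285, 2.154, 0.003]
ft_force: [-0.2, 0.3, -0.2]
grip_width: 0.0468
```

Run:
```python
from h import *
c=dict(robot.get_calibration('wrist'));im=robot.snapshot('wrist')[:,:,::-1].copy()
p=robot.read_state()['ee_pos']
ed=cv2.GaussianBlur(cv2.Canny(im,40,120).astype(np.float32),(0,0),1.5)
t=np.linspace(0,6.28,90)
def cost(a,e):
    P=np.column_stack([p[0]+a+.024*np.cos(t),p[1]+e+.024*np.sin(t),p[2]+.0275+0*t]);u,v=proj('wrist',P,c)
    return -cv2.remap(ed,np.float32(u)[None],np.float32(v)[None],1).mean()
print('sleeve offs',min((cost(a,e),a,e) for a in np.arange(-.006,.0061,.0005) for e in np.arange(-.008,.0081,.0005)))
cv2.imwrite('pics/w9.png',im)
go((.599,.0046,.065),jaw=-.065)
```

```text
sleeve offs (np.float32(-60.55808), np.float64(-0.0014999999999999961), np.float64(-0.003499999999999996))
t 22.3 at [0.6003 0.0046 0.1712] F [-0.6  0.7 -0.5] w 0.0469
(0.599, 0.0046, 0.065) off [-0.  -0.2 10.6] rot [ 0.004 -0.     0.006]
```

Run:
```python
from h import *
c=dict(robot.get_calibration('wrist'));im=cv2.imread('pics/w9.png')
p=robot.read_state()['ee_pos'];t=np.linspace(0,6.28,90)
ed=cv2.GaussianBlur(cv2.Canny(im,40,120).astype(np.float32),(0,0),1.5)
def cost(a,e,r):
    P=np.column_stack([p[0]+a+r*np.cos(t),p[1]+e+r*np.sin(t),p[2]+.0275+0*t]);u,v=proj('wrist',P,c)
    return float(-cv2.remap(ed,np.float32(u)[None],np.float32(v)[None],1).mean())
for r in(.019,.020,.021,.022,.023,.024,.025):print(r,min((cost(a,e,r),round(a,4),round(e,4)) for a in np.arange(-.006,.0061,.0005) for e in np.arange(-.01,.0101,.0005)))
```

```text
0.019 (-44.0349235534668, np.float64(-0.001), np.float64(-0.0045))
0.02 (-51.620079040527344, np.float64(-0.001), np.float64(-0.0035))
0.021 (-38.164363861083984, np.float64(-0.001), np.float64(-0.001))
0.022 (-45.174922943115234, np.float64(-0.0035), np.float64(-0.0035))
0.023 (-45.37637710571289, np.float64(-0.001), np.float64(-0.0035))
0.024 (-64.65721130371094, np.float64(-0.001), np.float64(-0.004))
0.025 (-41.03982925415039, np.float64(-0.0025), np.float64(-0.0045))
```

{"api": "send_rows", "payload": {"deltas": [{"offset": [0.3,0,4],"rotation": [0,0,0],"grip": 4},{"offset": [0.3,0,6],"rotation": [0,0,0],"grip": 4},{"offset": [0.3,0,7.5],"rotation": [0,0,0],"grip": 4},{"offset": [0.3,0,8.5],"rotation": [0,0,0],"grip": 4},{"offset": [0.3,0,9.5],"rotation": [0,0,0],"grip": 4},{"offset": [0.3,0,10.5],"rotation": [0,0,0],"grip": 4},{"offset": [0.3,0,10.5],"rotation": [0,0,0],"grip": 4}]}}

```text
t: 23.18
ee_pos: [0.599, 0.0077, 0.0638]
orientation: [-2.286, -2.155, 0.001]
ft_force: [-0.3, 0.7, -0.9]
grip_width: 0.0468
```

{"api": "send_rows", "payload": {"deltas": [{"offset": [0,0,0],"rotation": [0,0,0],"grip": 7},{"offset": [0,0,0],"rotation": [0,0,0],"grip": 7},{"offset": [0,0,0],"rotation": [0,0,0],"grip": 7},{"offset": [0,0,-5],"rotation": [0,0,0],"grip": 7},{"offset": [0,0,-11],"rotation": [0,0,0],"grip": 7},{"offset": [0,0,-17],"rotation": [0,0,0],"grip": 7},{"offset": [0,0,-23],"rotation": [0,0,0],"grip": 7},{"offset": [-20,1,-23],"rotation": [0,0,0],"grip": 7},{"offset": [-22.8,1.6,-23],"rotation": [0,0,0],"grip": 5},{"offset": [-22.8,1.6,-23],"rotation": [0,0,0],"grip": 5},{"offset": [-22.8,1.6,-23],"rotation": [0,0,0],"grip": 5},{"offset": [-22.8,1.6,-23],"rotation": [0,0,0],"grip": 5},{"offset": [-22.8,1.6,-23],"rotation": [0,0,0],"grip": 5}]}}

```text
t: 24.8
ee_pos: [0.6017, -0.2198, 0.2941]
orientation: [-2.284, -2.155, -0.001]
ft_force: [0.4, 0.2, -0.1]
grip_width: 0.05
```

Run:
```python
from h import *
import pickle
c=dict(robot.get_calibration('wrist'));pickle.dump(c,open('c10.pkl','wb'));im=robot.snapshot('wrist')[:,:,::-1]
s=robot.snapshot('side')[:,:,::-1];cv2.imwrite('pics/s10.png',s);cv2.imwrite('pics/w10.png',im)
cv2.imwrite('pics/m10.png',np.hstack([im[:,100:500],cv2.resize(s[120:270,260:410],(400,400))]))
go((.6,-.2,.2),jaw=-.065)
```

```text
t 24.9 at [ 0.6021 -0.2187  0.2942] F [-0.2  0.4  0. ] w 0.0501
(0.6, -0.2, 0.2) off [ 1.8 -0.3  9.4] rot [-0.    -0.002  0.009]
```

View pics/m10.png

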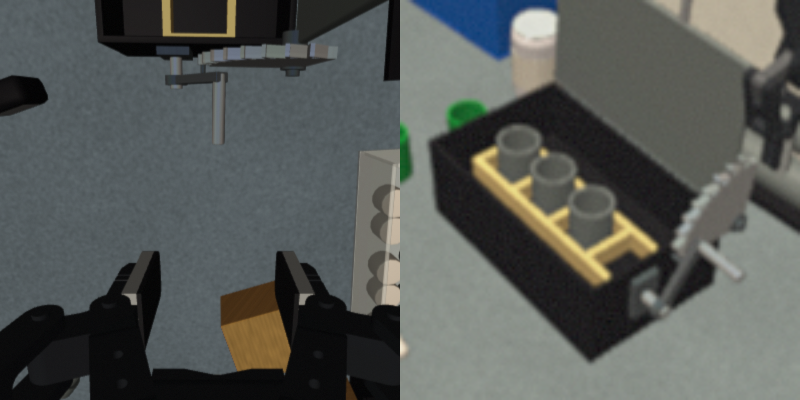

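All three sleeves are standing in pockets, one pocket is empty, and the lid is up. The pin runs from crop (218,82) to (218,144). That is picture (318,82–144).

Run:
```python
from h import *
import pickle
np.set_printoptions(precision=4,suppress=True)
c=pickle.load(open('c10.pkl','rb'))
a=onz('wrist',318,82,.126,c);b=onz('wrist',318.5,144,.126,c);print(a,b,np.linalg.norm(a-b))
ya=np.array([.065,.998]);xa=np.array([.998,-.065]);ctr=np.array([.601,.036])
for p in(a,b):d=p[:2]-ctr;print(d@xa,d@ya)
# expected pin x_c
print(.085-.107+.075*np.sin(.6))
m=(a+b)/2; go((m[0],m[1]-.006,.126),jaw=-.065)
```

```text
[ 0.6063 -0.1349  0.126 ] [ 0.6038 -0.1861  0.126 ] 0.05122950178439048
0.016415013259505954 -0.1702017629860902
0.01723286813714185 -0.2214306022101088
0.020348185504627657
t 24.9 at [ 0.6021 -0.2187  0.2942] F [-0.2  0.4  0. ] w 0.0501
(np.float64(0.6050613109078529), np.float64(-0.16647311403518028), 0.126) off [ 5.2  0.  16.8] rot [-0.    -0.002  0.009]
```

{"api": "send_rows", "payload": {"deltas": [{"offset": [4.5,0.1,5],"rotation": [0,0,0],"grip": 5},{"offset": [4.5,0.1,10],"rotation": [0,0,0],"grip": 5},{"offset": [4.5,0.1,13],"rotation": [0,0,0],"grip": 5},{"offset": [4.5,0.1,16],"rotation": [0,0,0],"grip": 5},{"offset": [4.5,0.1,18.7],"rotation": [0,0,0],"grip": 5},{"offset": [4.5,0.1,18.7],"rotation": [0,0,0],"grip": 5},{"offset": [4.5,0.1,18.7],"rotation": [0,0,0],"grip": 0.6},{"offset": [4.5,0.1,18.7],"rotation": [0,0,0],"grip": 0.6},{"offset": [4.5,0.1,18.7],"rotation": [0,0,0],"grip": 0.6},{"offset": [4.5,0.1,18.7],"rotation": [0,0,0],"grip": 0.6}], "newtons": 40}}

```text
t: 26.15
ee_pos: [0.6048, -0.1759, 0.1087]
orientation: [-2.286, -2.154, 0.0]
ft_force: [-3.8, 0.5, 6.2]
grip_width: 0.0095
```

Pin gripped. Now I'll flip it out along the arc.

{"api": "send_rows", "payload": {"deltas": [{"offset": [0,-0.7,-0.4],"rotation": [0,0,0],"grip": 0.6},{"offset": [0,-1.3,-0.7],"rotation": [0,0,0],"grip": 0.6},{"offset": [0,-2.0,-1.0],"rotation": [0,0,0],"grip": 0.6},{"offset": [0,-2.7,-1.2],"rotation": [0,0,0],"grip": 0.6},{"offset": [0,-3.5,-1.3],"rotation": [0,0,0],"grip": 0.6},{"offset": [0,-4.2,-1.3],"rotation": [0,0,0],"grip": 0.6},{"offset": [0,-5.0,-1.3],"rotation": [0,0,0],"grip": 0.6},{"offset": [0,-5.7,-1.2],"rotation": [0,0,0],"grip": 0.6},{"offset": [0,-6.5,-1.0],"rotation": [0,0,0],"grip": 0.6},{"offset": [0,-7.2,-0.7],"rotation": [0,0,0],"grip": 0.6},{"offset": [0,-7.8,-0.4],"rotation": [0,0,0],"grip": 0.6},{"offset": [0,-8.4,0],"rotation": [0,0,0],"grip": 0.6},{"offset": [0,-8.8,0.2],"rotation": [0,0,0],"grip": 0.6},{"offset": [0,-8.8,0.2],"rotation": [0,0,0],"grip": 0.6},{"offset": [0,-8.8,0.2],"rotation": [0,0,0],"grip": 3},{"offset": [0,-8.8,0.2],"rotation": [0,0,0],"grip": 3},{"offset": [0,-8.8,0.2],"rotation": [0,0,0],"grip": 3}]}}

```text
t: 28.28
ee_pos: [0.5174, -0.1714, 0.1051]
orientation: [2.286, 2.154, -0.001]
ft_force: [0.8, 0.3, 0.7]
grip_width: 0.0301
```

{"api": "send_rows", "payload": {"deltas": [{"offset": [0,0,-5],"rotation": [0,0,0],"grip": 4},{"offset": [0,0,-11],"rotation": [0,0,0],"grip": 5},{"offset": [0,0,-17],"rotation": [0,0,0],"grip": 5},{"offset": [0,0,-23],"rotation": [0,0,0],"grip": 5},{"offset": [0,0,-29],"rotation": [0,0,0],"grip": 5},{"offset": [0,0,-32],"rotation": [0,0,0],"grip": 5},{"offset": [21,16.9,-32],"rotation": [0,0,0],"grip": 5},{"offset": [21,16.9,-32],"rotation": [0,0,0],"grip": 5},{"offset": [21,16.9,-32],"rotation": [0,0,0],"grip": 5},{"offset": [21,16.9,-32],"rotation": [0,0,0],"grip": 5},{"offset": [21,16.9,-32],"rotation": [0,0,0],"grip": 5},{"offset": [21,16.9,-32],"rotation": [0,0,0],"grip": 5},{"offset": [21,16.9,-32],"rotation": [0,0,0],"grip": 5}]}}

```text
t: 29.9
ee_pos: [0.698, 0.0269, 0.4254]
orientation: [2.288, 2.152, -0.002]
ft_force: [-0.2, -0.7, -0.2]
grip_width: 0.05
```

Run:
```python
from h import *
im=robot.snapshot('wrist')[:,:,::-1]
s=robot.snapshot('side')[:,:,::-1];cv2.imwrite('pics/s11.png',s);cv2.imwrite('pics/w11.png',im)
cv2.imwrite('pics/m11.png',np.hstack([im[:,120:520],cv2.resize(s[80:280,260:460],(400,400))]))
go((.6994,.0267,.3134),jaw=-.065)
```

```text
t 30.0 at [0.698  0.0268 0.426 ] F [-0.2 -0.8  0.3] w 0.0499
(0.6994, 0.0267, 0.3134) off [ 0.   0.1 11.3] rot [0.    0.001 0.003]
```

View pics/m11.png

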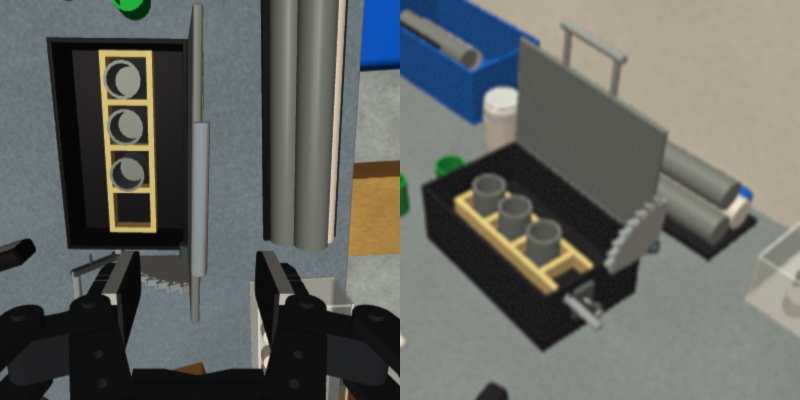

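Pawl out, lid up, three sleeves seated and the bar under the fingers. I'll grip the bar.

{"api": "send_rows", "payload": {"deltas": [{"offset": [0,0.1,5],"rotation": [0,0,0],"grip": 5},{"offset": [0,0.1,9],"rotation": [0,0,0],"grip": 5},{"offset": [0,0.1,11.3],"rotation": [0,0,0],"grip": 5},{"offset": [0,0.1,11.3],"rotation": [0,0,0],"grip": 5},{"offset": [0,0.1,11.3],"rotation": [0,0,0],"grip": 0.6},{"offset": [0,0.1,11.3],"rotation": [0,0,0],"grip": 0.6},{"offset": [0,0.1,11.3],"rotation": [0,0,0],"grip": 0.6},{"offset": [0,0.1,11.3],"rotation": [0,0,0],"grip": 0.6}], "newtons": 50}}

```text
t: 31.0
ee_pos: [0.6995, 0.0286, 0.3142]
orientation: [2.286, 2.154, 0.001]
ft_force: [-4.5, -0.9, 6.4]
grip_width: 0.0103
```

{"api": "send_rows", "payload": {"deltas": [{"offset": [0,-0.6,0],"rotation": [0,0,0],"grip": 0.6},{"offset": [0,-1.8,0],"rotation": [0,0,0],"grip": 0.6},{"offset": [0,-2.9,0],"rotation": [0,0,0],"grip": 0.6},{"offset": [0,-4.0,0.1],"rotation": [0,0,0],"grip": 0.6},{"offset": [0,-5.2,0.3],"rotation": [0,0,0],"grip": 0.6},{"offset": [0,-6.3,0.5],"rotation": [0,0,0],"grip": 0.6},{"offset": [0,-7.4,0.8],"rotation": [0,0,0],"grip": 0.6},{"offset": [0,-8.4,1.1],"rotation": [0,0,0],"grip": 0.6},{"offset": [0,-9.5,1.5],"rotation": [0,0,0],"grip": 0.6},{"offset": [0,-10.5,1.9],"rotation": [0,0,0],"grip": 0.6},{"offset": [0,-11.5,2.4],"rotation": [0,0,0],"grip": 0.6},{"offset": [0,-12.5,2.9],"rotation": [0,0,0],"grip": 0.6},{"offset": [0,-13.5,3.5],"rotation": [0,0,0],"grip": 0.6},{"offset": [0,-14.4,4.2],"rotation": [0,0,0],"grip": 0.6},{"offset": [0,-15.3,4.9],"rotation": [0,0,0],"grip": 0.6},{"offset": [0,-16.2,5.6],"rotation": [0,0,0],"grip": 0.6},{"offset": [0,-17.0,6.3],"rotation": [0,0,0],"grip": 0.6},{"offset": [0,-17.8,7.1],"rotation": [0,0,0],"grip": 0.6},{"offset": [0,-17.8,7.1],"rotation": [0,0,0],"grip": 0.6}]}}

```text
t: 33.38
ee_pos: [0.5219, 0.0412, 0.2413]
orientation: [-2.284, -2.156, -0.003]
ft_force: [0.6, 5.5, -2.2]
grip_width: 0.0103
```

{"api": "send_rows", "payload": {"deltas": [{"offset": [0,-0.7,0.8],"rotation": [0,0,0],"grip": 0.6},{"offset": [0,-1.4,1.7],"rotation": [0,0,0],"grip": 0.6},{"offset": [0,-2.1,2.6],"rotation": [0,0,0],"grip": 0.6},{"offset": [0,-2.7,3.6],"rotation": [0,0,0],"grip": 0.6},{"offset": [0,-3.3,4.6],"rotation": [0,0,0],"grip": 0.6},{"offset": [0,-3.8,5.6],"rotation": [0,0,0],"grip": 0.6},{"offset": [0,-4.3,6.6],"rotation": [0,0,0],"grip": 0.6},{"offset": [0,-4.7,7.6],"rotation": [0,0,0],"grip": 0.6},{"offset": [0,-5.0,8.7],"rotation": [0,0,0],"grip": 0.6},{"offset": [0,-5.3,9.8],"rotation": [0,0,0],"grip": 0.6},{"offset": [0,-5.6,10.9],"rotation": [0,0,0],"grip": 0.6},{"offset": [0,-5.8,12.0],"rotation": [0,0,0],"grip": 0.6},{"offset": [0,-5.9,12.8],"rotation": [0,0,0],"grip": 0.6},{"offset": [0,-6.0,13.6],"rotation": [0,0,0],"grip": 0.6},{"offset": [0,-6.0,14.2],"rotation": [0,0,0],"grip": 0.6},{"offset": [0,-6.0,14.7],"rotation": [0,0,0],"grip": 0.6},{"offset": [0,-6.0,15.0],"rotation": [0,0,0],"grip": 0.6},{"offset": [0,-6.0,15.0],"rotation": [0,0,0],"grip": 0.6},{"offset": [0,-6.0,15.0],"rotation": [0,0,0],"grip": 0.6}]}}

```text
t: 35.75
ee_pos: [0.4602, 0.0455, 0.0908]
orientation: [-2.279, -2.156, 0.002]
ft_force: [-2.9, 8.7, -1.4]
grip_width: 0.0105
```

{"api": "send_rows", "payload": {"deltas": [{"offset": [0,0,0.3],"rotation": [0,0,0],"grip": 0.6},{"offset": [0,0,0.6],"rotation": [0,0,0],"grip": 0.6},{"offset": [0,0,0.6],"rotation": [0,0,0],"grip": 0.6}]}}

```text
t: 36.12
ee_pos: [0.4599, 0.0456, 0.0856]
orientation: [-2.279, -2.156, 0.002]
ft_force: [-5.0, 8.9, 8.3]
grip_width: 0.01
```

Run:
```python
from h import *
s=robot.snapshot('side')[:,:,::-1];cv2.imwrite('pics/s12.png',s)
cv2.imwrite('pics/m12.png',cv2.resize(s[110:280,240:440],None,fx=4,fy=4*.85)[:580])
go((.46,.045,.0908),jaw=-.065)
```

```text
t 36.17 at [0.46   0.0455 0.0856] F [-4.4  9.   8.1] w 0.0099
(0.46, 0.045, 0.0908) off [-0.1  0.  -0.5] rot [-0.004 -0.003  0.01 ]
```

View pics/m12.png

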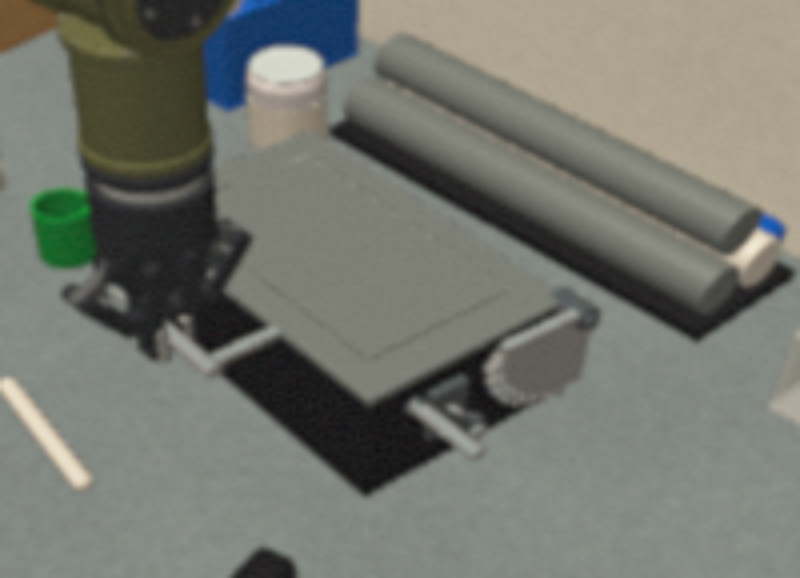

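The lid looks flat on the rim. I'll release the bar and press on it from above with closed fingers. If the lid is shut, the bar's top must be at z 0.116.

{"api": "send_rows", "payload": {"deltas": [{"offset": [0,0,-0.6],"rotation": [0,0,0],"grip": 3},{"offset": [0,0,-0.6],"rotation": [0,0,0],"grip": 3},{"offset": [0,0,-3],"rotation": [0,0,0],"grip": 3},{"offset": [0,0,-6],"rotation": [0,0,0],"grip": 0},{"offset": [0,0,-6],"rotation": [0,0,0],"grip": 0},{"offset": [0,0,-6],"rotation": [0,0,0],"grip": 0},{"offset": [0,0,-5],"rotation": [0,0,0],"grip": 0},{"offset": [0,0,-4],"rotation": [0,0,0],"grip": 0},{"offset": [0,0,-3.4],"rotation": [0,0,0],"grip": 0},{"offset": [0,0,-2.8],"rotation": [0,0,0],"grip": 0},{"offset": [0,0,-2.4],"rotation": [0,0,0],"grip": 0},{"offset": [0,0,-2.4],"rotation": [0,0,0],"grip": 0}]}}

```text
t: 37.67
ee_pos: [0.4616, 0.0428, 0.114]
orientation: [2.286, 2.154, 0.004]
ft_force: [-9.8, 0.4, 64.7]
grip_width: -0.0001
```

Contact came at z 0.114 and was stiff, so the lid is shut. I'll back off and go above the pin.

{"api": "send_rows", "payload": {"deltas": [{"offset": [0,0,-5],"rotation": [0,0,0],"grip": 0},{"offset": [0,0,-10],"rotation": [0,0,0],"grip": 3},{"offset": [0,0,-14],"rotation": [0,0,0],"grip": 5},{"offset": [-21,6.6,-14],"rotation": [0,0,0],"grip": 5},{"offset": [-21,6.6,-14],"rotation": [0,0,0],"grip": 5},{"offset": [-21,6.6,-14],"rotation": [0,0,0],"grip": 5},{"offset": [-21,6.6,-14],"rotation": [0,0,0],"grip": 5},{"offset": [-21,6.6,-14],"rotation": [0,0,0],"grip": 5},{"offset": [-21,6.6,-14],"rotation": [0,0,0],"grip": 5}]}}

```text
t: 38.8
ee_pos: [0.5152, -0.1696, 0.2487]
orientation: [-2.284, -2.155, -0.0]
ft_force: [-0.4, 0.7, -0.5]
grip_width: 0.0502
```

Run:
```python
from h import *
im=robot.snapshot('wrist')[:,:,::-1].copy()
u,v=proj('wrist',np.array([[.513,-.171,.121]]));print(u,v)
cv2.drawMarker(im,(int(u[0]),int(v[0])),(0,0,255),0,10,1)
cv2.imwrite('pics/w13.png',im);go((.514,-.171,.104),jaw=-.065)
```

```text
[315.85236604] [195.97961393]
t 38.85 at [ 0.5153 -0.169   0.2489] F [-0.1  0.9  0.5] w 0.0498
(0.514, -0.171, 0.104) off [-0.2 -0.1 14.5] rot [-0.001 -0.001  0.008]
```

View pics/w13.png

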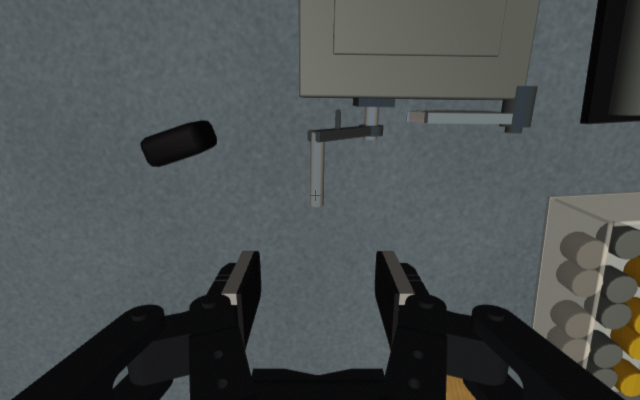

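The pin is where expected: it runs from (318,135) to (316,206) with the marker on it, and the lid is flat. I'll grip the pin and flip it in.

{"api": "send_rows", "payload": {"deltas": [{"offset": [0.2,-0.1,5],"rotation": [0,0,0],"grip": 5},{"offset": [0.2,-0.1,10],"rotation": [0,0,0],"grip": 5},{"offset": [0.2,-0.1,13],"rotation": [0,0,0],"grip": 5},{"offset": [0.2,-0.1,14.5],"rotation": [0,0,0],"grip": 5},{"offset": [0.2,-0.1,14.5],"rotation": [0,0,0],"grip": 5},{"offset": [0.2,-0.1,14.5],"rotation": [0,0,0],"grip": 0.6},{"offset": [0.2,-0.1,14.5],"rotation": [0,0,0],"grip": 0.6},{"offset": [0.2,-0.1,14.5],"rotation": [0,0,0],"grip": 0.6},{"offset": [0.2,-0.1,14.5],"rotation": [0,0,0],"grip": 0.6}], "newtons": 40}}

```text
t: 39.98
ee_pos: [0.5146, -0.1688, 0.1048]
orientation: [2.286, 2.154, 0.0]
ft_force: [-0.9, 0.1, 4.0]
grip_width: 0.0097
```

{"api": "send_rows", "payload": {"deltas": [{"offset": [0,0.5,-0.4],"rotation": [0,0,0],"grip": 0.6},{"offset": [0,0.9,-0.7],"rotation": [0,0,0],"grip": 0.6},{"offset": [0,1.9,-1.2],"rotation": [0,0,0],"grip": 0.6},{"offset": [0,3.0,-1.5],"rotation": [0,0,0],"grip": 0.6},{"offset": [0,4.1,-1.7],"rotation": [0,0,0],"grip": 0.6},{"offset": [0,5.2,-1.7],"rotation": [0,0,0],"grip": 0.6},{"offset": [0,6.3,-1.6],"rotation": [0,0,0],"grip": 0.6},{"offset": [0,7.4,-1.3],"rotation": [0,0,0],"grip": 0.6},{"offset": [0,8.1,-1.0],"rotation": [0,0,0],"grip": 0.6},{"offset": [0,8.7,-0.7],"rotation": [0,0,0],"grip": 0.6},{"offset": [0,8.7,-0.7],"rotation": [0,0,0],"grip": 0.6},{"offset": [0,8.7,-0.7],"rotation": [0,0,0],"grip": 3},{"offset": [0,8.7,-0.7],"rotation": [0,0,0],"grip": 3},{"offset": [0,8.7,-0.7],"rotation": [0,0,0],"grip": 3},{"offset": [0,8.7,-5],"rotation": [0,0,0],"grip": 3},{"offset": [0,8.7,-10],"rotation": [0,0,0],"grip": 3},{"offset": [0,4,-15],"rotation": [0,0,0],"grip": 3},{"offset": [0,-2,-20],"rotation": [0,0,0],"grip": 3},{"offset": [0,-4,-20],"rotation": [0,0,0],"grip": 3},{"offset": [0,-4,-20],"rotation": [0,0,0],"grip": 3}]}}

```text
t: 42.48
ee_pos: [0.473, -0.1664, 0.306]
orientation: [2.286, 2.153, 0.002]
ft_force: [1.8, 0.0, 0.1]
grip_width: 0.0301
```

Run:
```python
from h import *
im=robot.snapshot('wrist')[:,:,::-1]
s=robot.snapshot('side')[:,:,::-1]
cv2.imwrite('pics/m14.png',np.hstack([im[:,120:520],cv2.resize(s[110:290,250:430],(400,400))]));go((.514,-.171,.104))
```

```text
t 42.58 at [ 0.4755 -0.1659  0.3046] F [ 0.3  0.3 -0. ] w 0.0299
(0.514, -0.171, 0.104) off [-0.3  3.8 20.1] rot [ 0.002 -0.     0.002]
```

I'm out of viewings, so I'll check the pawl, lid and bar numerically against earlier pictures.

Run:
```python
from h import *
s=robot.snapshot('side')[:,:,::-1].astype(int)
A={k:cv2.imread(f'pics/{f}.png').astype(int) for k,f in(('in(s10)','s10'),('out(s12)','s12'))};A['now']=s
ctr=np.array([.601,.036]);xa=np.array([.998,-.065]);ya=np.array([.065,.998])
for nm,xc,z in(('pin-in',.018,.126),('pin-out',-.0703,.121)):
    P=np.array([[*(ctr+xc*xa+y*ya),z] for y in(-.178,-.215)]);u,v=np.array(proj('side',P))
    x0,x1,y0,y1=int(min(u))-2,int(max(u))+3,int(min(v))-2,int(max(v))+3
    for a,b in(('now','in(s10)'),('now','out(s12)')):print(nm,(x0,y0,x1,y1),a,b,np.abs(A[a]-A[b])[y0:y1,x0:x1].mean().round(1))
# lid surface and front edge/bar region vs closed picture s12
P=np.array([[*(ctr+x*xa+y*ya),.109] for x,y in((.06,-.12),(.06,0),(-.06,-.12),(-.08,-.13))]);u,v=proj('side',P)
for a,b in zip(u,v):print('lid',int(a),int(b),np.abs(s-A['out(s12)'])[int(b)-5:int(b)+6,int(a)-5:int(a)+6].mean().round(1))
```

```text
pin-in (372, 210, 388, 224) now in(s10) 28.4
pin-in (372, 210, 388, 224) now out(s12) 18.7
pin-out (345, 229, 361, 243) now in(s10) 4.3
pin-out (345, 229, 361, 243) now out(s12) 39.9
lid 369 197 1.5
lid 340 174 80.1
lid 335 218 1.7
lid 331 224 2.0
```

Run:
```python
from h import *
im=cv2.cvtColor(robot.snapshot('wrist'),cv2.COLOR_RGB2GRAY)
ctr=np.array([.601,.036]);xa=np.array([.998,-.065]);ya=np.array([.065,.998])
X=np.arange(-.1,.0601,.004)
for y in(-.185,-.195,-.205,-.235):
    u,v=proj('wrist',np.array([[*(ctr+x*xa+y*ya),.126] for x in X]))
    g=cv2.remap(im,np.float32(u)[None],np.float32(v)[None],1)[0].astype(int);print(y,[(round(float(x),3),int(k)) for x,k in zip(X,g)] if y==-.185 else g.tolist())
```

```text
-0.185 [(-0.1, 98), (-0.096, 94), (-0.092, 88), (-0.088, 88), (-0.084, 93), (-0.08, 92), (-0.076, 94), (-0.072, 93), (-0.068, 90), (-0.064, 91), (-0.06, 95), (-0.056, 93), (-0.052, 93), (-0.048, 97), (-0.044, 98), (-0.04, 92), (-0.036, 97), (-0.032, 99), (-0.028, 97), (-0.024, 98), (-0.02, 96), (-0.016, 96), (-0.012, 90), (-0.008, 95), (-0.004, 95), (0.0, 93), (0.004, 92), (0.008, 93), (0.012, 91), (0.016, 115), (0.02, 107), (0.024, 92), (0.028, 86), (0.032, 88), (0.036, 90), (0.04, 91), (0.044, 95), (0.048, 96), (0.052, 95), (0.056, 92), (0.06, 89)]
-0.195 [91, 94, 94, 89, 90, 91, 94, 95, 94, 96, 89, 99, 96, 93, 95, 92, 93, 98, 94, 96, 94, 95, 95, 96, 97, 95, 92, 91, 92, 114, 103, 93, 87, 85, 93, 90, 95, 94, 92, 91, 92]
-0.205 [92, 92, 93, 96, 92, 96, 93, 94, 97, 89, 98, 100, 93, 95, 94, 96, 97, 99, 100, 97, 93, 93, 92, 92, 90, 96, 89, 88, 97, 115, 101, 92, 90, 91, 92, 96, 93, 92, 91, 91, 89]
-0.235 [91, 92, 94, 93, 95, 93, 94, 94, 94, 95, 93, 93, 93, 95, 91, 92, 97, 95, 89, 96, 98, 95, 100, 99, 96, 93, 97, 96, 91, 96, 94, 97, 96, 98, 95, 94, 94, 95, 94, 99, 94]
```

```bash
python3 -c "
from bench import robot
print(robot.sign_off())"
```

```text
the job is handed in; nothing more can be done
None
```

The job is done and handed in at about 43 s of the 208 s allowed. All three grey sleeves stand in pockets 1, 2 and 3, the lid is closed, and the pawl is back in.

- **Sleeves:** One sleeve was knocked aside before I could grip it, so my first grasp closed on nothing. The finger opening was too small, so I found the sleeve again and regrasped it. The last picture before closing showed all three upright in their own pockets. They were not visible after the lid came down.
- **Lid:** When I pressed on the bar from above, contact came at a height of 0.114 m, against 0.116 m expected for a shut lid. The front part of the lid looks the same in the final picture as in the closed one. One lid point differed strongly, which I put down to the arm blocking the view. That press reached about 65 N at the wrist, more than I meant. It was the fingertips pressing on the bar, and the wrist limit is 120 N.
- **Pawl:** In the last wrist picture the pin lies at 17 mm in the case's x, the same as when I first measured it in. The side-camera comparison agreed that the pin had left the out position. It was inconclusive for the in position, because the toothed quadrant behind it had moved. I had used up the picture viewings by then, so these last checks were made numerically.
- **Other objects:** I touched none of the other objects knowingly, but I did not measure them at the end.

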